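Load, wind in and clamp the grooming-tool trays

ROBOT

A 7-joint arm with a two-finger parallel gripper is mounted at the origin on the work surface. World frame = base frame: x ahead of the robot, y to its left, z up, the work surface at z = 0. Lengths are in m, angles in rad, forces in N, time in s.
With the tool pointing down it reaches from about 0.4 to 0.85 m from the base axis. Payload 10.4 kg.
Tool frame: the origin (TCP) lies between the finger pads; the fingertips stand 19 mm ahead of it and the grasp point (between the pads) is the TCP; z points along the fingers, x is the direction in which the jaws open and shut, and the axes are right-handed (so a half turn about z gives the same grasp; the last joint's range is limited). The gripper opens to 87 mm and grips with 3 to 60 N. Pads are 19 mm wide; open, the fingers measure 117 mm over their backs; the gripper's body (75 mm by 190 mm) begins 51 mm behind the grasp point.
Start: joints at [-1.226, 0.332, -0.065, 1.46, 0.022, 1.35, -0.088], TCP at [0.225, 0.583, 0.242] pointing down, gripper open.
Joint ranges: [-2.6, 2.6], [-0.5, 2.12], [-1.47, 1.34], [0.16, 2.42], [-1.27, 4.41], [0.06, 2.06], [-2.6, 2.6]. Speed limits (rad/s): [2.22, 2.22, 2.79, 2.79, 3.14, 3.14, 3.14].

INTERFACE

Orientations are given as a unit quaternion [x, y, z, w].
In Python, from bench import * gives the robot as it stands.
- The arm moves only by the tool step_arm, never from a script. Its argument "commands" is a list of rows, each a list of 6 numbers: the shift along the tool's x, y, z in m, then the turn, a rotation vector about the tool's x, y, z in rad. In form: [[tx, ty, tz, rx, ry, rz], ...]. A call has 1 to 12 rows; each row shifts and turns the commanded pose from where the row before left it, along the tool's axes as they then stand; what a row does not reach is not made up. A row lasts 1/10 s, in which the tool goes at most 50 mm and 8.59 degrees, less where a joint would pass 70% of its speed; a pose out of reach is approached as far as the arm can. A call with a gripper value outside its range is refused whole. "gripper" is the opening, from 0 (shut) to 1 (fully open), set as the call begins (left out, the last holds). The fingers move at their own pace and stop on an object; "grip_force" is the grip in N (left out, the last holds). Time passes only in rows, so rows that do not move let the fingers close. It gives the time, the measured TCP pose, the force and the opening at its end, in the units of the state.
- read_state(): the state, without advancing time (a new reading comes with each control period).
- camera(name): name is "scene" or "top" or "wrist"; returns the picture (400x640x3 uint8, red, green, blue); there is no depth.
- get_calibration(name): a dict with "fx", "fy", "cx", "cy" (pixels), "R" (3x3) and "t" (3): a world point X has camera coordinates R X + t. Camera axes: x right, y down, z forward; pixel columns grow to the right and rows downward; lengths in m; the calibration is good to about 2 mm. A picture is of the moment at which its call begins: read the wrist's pose just before it. get_calibration takes no time and is no camera call; for the wrist camera it gives the pose at the moment of the call.
- close_job(): hands the job in, once; it reports no verdict.
The state is a dict: "time": time; "joint_positions": joint angles; "joint_vel": joint speeds; "joint_torque": joint torques, N m; "ee_pos": TCP position; "eef_rot": TCP orientation; "ft_force": force on the tool from outside, world axes, zero at the start; "torque": the same for the moment, N m; "width": finger opening in m.
Only numpy, scipy, OpenCV 4.12 (cv2) and the standard library are available. Lean on these libraries where they do the work, as an engineer would, in place of code of your own. Each camera call takes 0.05 s, during which the arm holds its last target. There are 200 camera calls.

TASK

Stack all the loose grey tool trays, in any order, squarely between the guide pins on the sled while it stands at its loading end, then wind the sled fully home with the crank (do not shove the sled itself). Then lower the hold-down stop by its yellow knob until its foot rests gently on the top tray, and after that swing the orange clamp lever fully round to lock it. Leave the mug, bottle and tin where they stand.

Things in the scene. Friction and masses are not known exactly. Their poses are not given: they have to be found in the camera images.
- tray_slicker: loose grey polypropylene tray with a purple slicker brush fixed inside; 170 mm long (its x axis) by 56 mm wide (y) by 30 mm tall, walls 4 mm, about 150 g; origin at the centre of its underside, z up when upright. Rigid and flat-bottomed, stacks flat on another tray's rim (no nesting); can be gripped across its 56 mm width. Absent in some starts (None)
- tray_comb: loose grey polypropylene tray with a chrome comb fixed inside; 170 mm long (its x axis) by 56 mm wide (y) by 30 mm tall, walls 4 mm, about 150 g; origin at the centre of its underside, z up when upright. Rigid and flat-bottomed, stacks flat on another tray's rim (no nesting); can be gripped across its 56 mm width. Absent in some starts (None)
- tray_dental: loose grey polypropylene tray with a green dental brush with white bristles fixed inside; 170 mm long (its x axis) by 56 mm wide (y) by 30 mm tall, walls 4 mm, about 150 g; origin at the centre of its underside, z up when upright. Rigid and flat-bottomed, stacks flat on another tray's rim (no nesting); can be gripped across its 56 mm width. Absent in some starts (None)
- tray_rake: loose grey polypropylene tray with an orange-handled undercoat rake fixed inside; 170 mm long (its x axis) by 56 mm wide (y) by 30 mm tall, walls 4 mm, about 150 g; origin at the centre of its underside, z up when upright. Rigid and flat-bottomed, stacks flat on another tray's rim (no nesting); can be gripped across its 56 mm width. Absent in some starts (None)
- tray_slicker_top (a point): centre of the rim plane of the tray with a purple slicker brush, 30 mm above its underside
- tray_comb_top (a point): centre of the rim plane of the tray with a chrome comb, 30 mm above its underside
- tray_dental_top (a point): centre of the rim plane of the tray with a green dental brush with white bristles, 30 mm above its underside
- tray_rake_top (a point): centre of the rim plane of the tray with an orange-handled undercoat rake, 30 mm above its underside
- stand: fixed wash stand: white base plate 230 x 310 mm, with a winding crank, a sled and a hold-down column; origin on the bench under the sled's loading position; its y axis is the direction in which the sled is wound home, its x axis is the long direction of a tray on the sled; z up
- sled_deck (a point): centre of the top of the black sled deck (212 mm along stand x by 92 mm along stand y), 35 mm above the bench; travels with the sled. Trays are set down on it one on another, long way along stand x, between the guide pins
- sled: the sled: a deck with six steel guide pins, 8 mm thick, rising 110 mm above it (to 145 mm above the bench), at stand x +-78, y +-40 mm and x +-98, y 0 from its centre. They leave a tray 8 mm of play at each long side and 9 mm at each end; the middle of the long sides is open for fingers. Origin at the centre of the deck's underside. Moves along stand y from y = 0 (loading end) to 120 mm (home, an end stop)
- crank (a joint): crank angle in rad, growing clockwise seen from above as the sled goes home, geared to the sled at 6.4 mm per rad, so 18.75 (about three turns) when home; starts at 0 to 0.8; turned back it brings the sled out again. Stays where it is left; takes about 4 N at the grip
- crank_axis (a point): point on the crank's vertical axis at the height of crank_grip, 106 mm above the bench (stand x 150, y -90 mm)
- crank_grip (a point): middle of the upright red crank grip, a freely spinning sleeve 24 mm thick and 40 mm tall, 45 mm from the crank axis; the steel crank arm lies 25 mm below this point and the grip's top is 20 mm above it
- stop: the hold-down stop rod with its black rubber foot (34 mm along stand x, 78 mm along y) and yellow knob; origin at the centre of the foot's underside, over the middle of the sled when home. Slides vertically: the foot is 180 mm above the bench fully raised (starts 0 to 10 mm lower), at most 75 mm lower. 4 N of friction holds it where left: 2 N pushes it down, 7 N lifts it
- stop_knob (a point): centre of the yellow knob on top of the stop rod, 28 mm thick and 34 mm tall, 126 mm above the foot; stacks of three and four trays stand 125 and 155 mm above the bench; the fixed head that the rod slides through has its top 216 mm above the bench
- clamp (a joint): angle of the orange clamp lever in rad, growing anticlockwise from above: 0 open (lever points along stand +x), 1.55 fully locked at its end stop (points along stand +y). Friction keeps it where it is left, about 2 N at the grip; starts at 0 to 0.3. The lock is the lever's position alone: it does not stiffen the rod
- clamp_axis (a point): point on the clamp lever's vertical axis at the height of clamp_grip, 250 mm above the bench (stand x 0, y 195 mm)
- clamp_grip (a point): upright round orange grip at the lever's end, 18 mm thick, 65 mm from the clamp axis; this point is 23 mm above the lever arm and 19 mm below the grip's top
- mug: bystander: blue ceramic mug, 80 mm wide and 90 mm tall; origin at the centre of its underside
- shampoo: bystander: amber shampoo bottle, 64 mm wide and 170 mm tall; origin at the centre of its underside
- tin: bystander: aluminium balm tin, 70 mm wide and 60 mm tall; origin at the centre of its underside

How it is judged:
By the outcome, as a careful person would: the job done as asked, in the order asked, and still so for the second after the job is handed in, with the robot touching nothing.
Of tray_slicker, tray_comb, tray_dental, tray_rake only 3 to 4 are there at a start; the rules pass over those that are not, and their reading is None.
At some moment in a run one of tray_slicker, tray_comb, tray_dental, tray_rake may be knocked a few centimetres aside while the robot is not near it.
It also fails if it takes over 208 s, if anything falls off the work surface, if the arm or the gripper's body presses on something with over 40 N, if the wrist force passes 120 N, or if a joint passes its speed limit or range.

## Working session

There is one attempt and no reset: what is moved stays moved. The work goes in short steps, Python scripts to look and compute and a tool call to move; the robot and the scene stay as the last step left them, time stands still between calls to the robot, and variables do not carry over. Pictures are saved under pics/ and viewed, on a budget of 14 in all, crops included, one or two more only if the job needs it, and the job is handed in when it is done.

Besides the shell and the picture viewer there is one more tool, called after "Call:" as a command line: name --pt "numbers of a row" for each row, then --argument value for the rest. step_arm: Moves the arm, as the interface text tells. Its arguments: {"type":"object","properties":{"commands":{"type":"array","items":{"type":"array","items":{"type":"number"}}},"gripper":{"type":"number"},"grip_force":{"type":"number"}},"required":["commands"]}

```bash
mkdir -p pics; ls
python3 - <<'E'
from bench import *
import cv2
s=read_state();print({k:np.round(v,3) if not isinstance(v,float) else v for k,v in s.items()} if 'np' in globals() else s)
for n in ("scene","top"):
    cv2.imwrite(f"pics/{n}0.png",camera(n)[:,:,::-1]);c=get_calibration(n);print(n,c)
E
```

```text
pics
{'time': 0.0, 'joint_positions': array([-1.2256174 ,  0.33286968, -0.0646819 ,  1.46098788,  0.02160009,
        1.34987639, -0.08850023]), 'joint_vel': array([-0.00130402,  0.00097559,  0.00087146, -0.00076157, -0.0009724 ,
        0.00070724,  0.00117025]), 'joint_torque': array([ 5.04679465e-04, -6.23258901e+01,  2.47302029e-02, -3.89878643e+01,
       -6.14213501e-02,  4.01805213e-02,  1.68458505e-04]), 'ee_pos': array([0.2245956 , 0.58285065, 0.24073301]), 'eef_rot': array([ 8.24481268e-01,  5.65888784e-01, -5.74340963e-04,  4.39099618e-04]), 'ft_force': array([ 0.01779236, -0.3563439 ,  0.18526212]), 'torque': array([-8.61526935e-03,  8.81795925e-05, -1.67630865e-02]), 'width': 0.08701010464763892}
scene {'fx': 431.1211121729693, 'fy': 431.1211121729693, 'cx': 323.00455028817913, 'cy': 204.3703255163437, 'R': array([[-0.44584218,  0.89501931, -0.01285216],
       [ 0.71744496,  0.34872633, -0.60304451],
       [-0.53525459, -0.27808339, -0.797604  ]]), 't': array([ 0.31068246, -0.31763071,  1.47583123])}
top {'fx': 424.2535210549384, 'fy': 424.2535210549384, 'cx': 318.26478564934075, 'cy': 204.59660333442062, 'R': array([[-1.86317757e-02, -9.99825123e-01, -1.60613473e-03],
       [-9.96654621e-01,  1.87005003e-02, -7.95604033e-02],
       [ 7.95765255e-02,  1.18410014e-04, -9.96828753e-01]]), 't': array([-0.02957603,  0.61199342,  1.05275699])}
```

View pics/scene0.png

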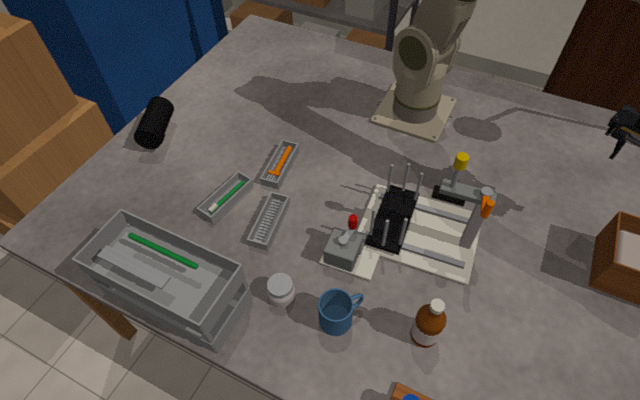

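View pics/top0.png

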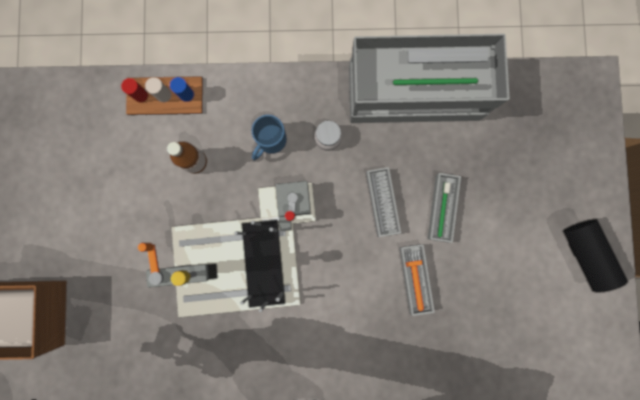

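The scene holds three loose trays: comb at top (384,201), dental at (446,208), and rake at (417,280). There is no slicker. The stand is around (235,265), with the crank grip red at (290,216), the knob yellow at (179,278) and the clamp orange at (147,247). Next I'll measure with colour masks.

```bash
cat > h.py <<'E'
from bench import *
import numpy as np, cv2
from scipy.spatial.transform import Rotation as Rn
def ray(c,uv):
    d=np.array([(uv[0]-c["cx"])/c["fx"],(uv[1]-c["cy"])/c["fy"],1.])
    R=np.array(c["R"]);return -R.T@np.array(c["t"]),R.T@d
def onz(c,uv,z):
    o,d=ray(c,uv);return o+d*(z-o[2])/d[2]
def proj(c,X):
    p=np.array(c["R"])@np.array(X)+np.array(c["t"]);return np.array([c["fx"]*p[0]/p[2]+c["cx"],c["fy"]*p[1]/p[2]+c["cy"]])
def tri(c1,p1,c2,p2):
    o1,d1=ray(c1,p1);o2,d2=ray(c2,p2)
    s=np.linalg.lstsq(np.c_[d1,-d2],o2-o1,rcond=None)[0]
    a,b=o1+s[0]*d1,o2+s[1]*d2;return (a+b)/2,np.linalg.norm(a-b)
def hsv(im): return cv2.cvtColor(im,cv2.COLOR_RGB2HSV)
def blobs(m,amin=20):
    cs,_=cv2.findContours(m.astype(np.uint8),cv2.RETR_EXTERNAL,cv2.CHAIN_APPROX_NONE)
    return sorted([c for c in cs if cv2.contourArea(c)>amin],key=cv2.contourArea,reverse=True)
def cen(c):
    m=cv2.moments(c);return np.array([m["m10"],m["m01"]])/m["m00"]
COL=dict(red=((0,150,90),(4,255,255)),orange=((5,170,120),(15,255,255)),yellow=((20,150,120),(32,255,255)),green=((50,100,60),(80,255,255)))
E
python3 - <<'E'
from h import *
cs={n:get_calibration(n) for n in("scene","top")}
for n in cs:
    im=cv2.imread(f"pics/{n}0.png")[:,:,::-1].copy();H=hsv(im)
    for k,(a,b) in COL.items():
        for c in blobs(cv2.inRange(H,a,b),15): print(n,k,cen(c).round(1),cv2.contourArea(c),cv2.boundingRect(c))
im=cv2.imread("pics/top0.png");H=cv2.cvtColor(im,cv2.COLOR_BGR2HSV)
c=cs["top"]
d=cv2.morphologyEx(cv2.inRange(H,(0,0,0),(180,255,45)),cv2.MORPH_OPEN,np.ones((5,5)))
for b in blobs(d,300):
    r=cv2.minAreaRect(b);print("dark",r,[onz(c,p,.035).round(4)[:2] for p in cv2.boxPoints(r)])
g=cv2.cvtColor(im,cv2.COLOR_BGR2GRAY)
print("bench grey",g[330,400],g[200,360],"rim",g[170:240:8,365:405:4])
w=cv2.inRange(H,(0,0,175),(60,60,255))
for b in blobs(w,300):
    r=cv2.minAreaRect(b);print("white",r)
cv2.imwrite("pics/crop1.png",cv2.resize(im[150:330,130:480],None,fx=2.28,fy=2.28,interpolation=cv2.INTER_CUBIC))
E
```

```text
scene red [353.3 219.6] 60.5 (349, 214, 9, 15)
scene orange [405.9 391.3] 119.5 (393, 383, 38, 17)
scene yellow [462.9 157.5] 86.5 (457, 152, 12, 18)
scene green [163.1 250.5] 344.0 (128, 233, 70, 36)
scene green [230.3 192.8] 101.0 (216, 180, 29, 29)
top red [129.5  86.1] 176.0 (122, 78, 16, 18)
top red [289.3 215.4] 46.5 (285, 212, 10, 8)
top orange [416.2 283.3] 184.0 (407, 261, 16, 49)
top orange [152.8 259.7] 100.0 (148, 248, 10, 23)
top orange [142.7 246.7] 33.0 (139, 244, 8, 7)
top yellow [178.5 278. ] 130.0 (172, 272, 14, 13)
top green [435.7  81.1] 278.0 (394, 79, 83, 5)
top green [442. 215.] 111.5 (438, 194, 9, 43)
dark ((594.7999877929688, 256.1000671386719), (75.13188171386719, 35.329872131347656), 63.43495178222656) [array([ 0.5344, -0.6494]), array([ 0.5724, -0.731 ]), array([ 0.4045, -0.8024]), array([ 0.3674, -0.7215])]
dark ((262.9114074707031, 262.961181640625), (81.35575866699219, 33.680641174316406), 84.61068725585938) [array([0.5652, 0.1501]), array([0.5715, 0.066 ]), array([0.3712, 0.0493]), array([0.365 , 0.1321])]
bench grey 122 135 rim [[112 134 136 129 118 1
[... 944 characters left out ...]
, 60.0), 90.0)
white ((553.5, 41.5), (29.0, 61.0), 90.0)
white ((49.495582580566406, 50.774593353271484), (28.465116500854492, 59.53757858276367), 88.87670135498047)
white ((301.5, 46.0), (30.0, 61.0), 90.0)
white ((426.0, 13.5), (27.0, 60.0), 90.0)
white ((488.5, 13.0), (26.0, 61.0), 90.0)
white ((52.0, 16.5), (33.0, 56.0), 90.0)
white ((15.499998092651367, 319.9999694824219), (30.999996185302734, 47.99999237060547), 0.0)
white ((550.5, 12.0), (24.0, 57.0), 90.0)
white ((611.0, 11.5), (23.0, 52.0), 90.0)
white ((490.5, 41.5), (29.0, 61.0), 90.0)
white ((8.0, 51.5), (27.0, 16.0), 90.0)
white ((8.345048904418945, 16.873804092407227), (16.58673858642578, 34.41248321533203), 2.2906100749969482)
```

View pics/crop1.png

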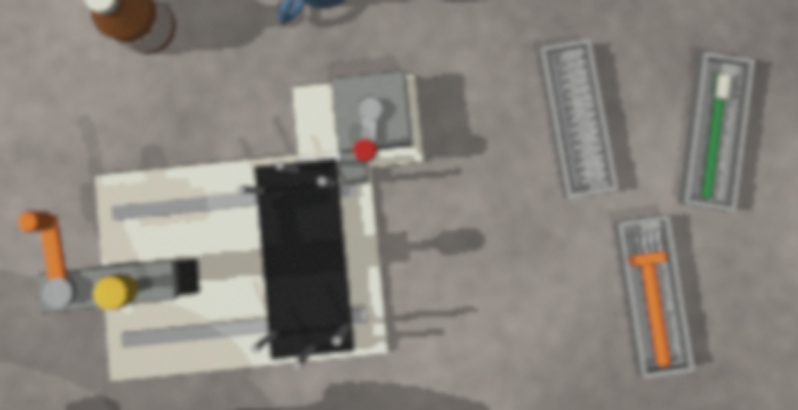

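Crop, in 2.28x pixels offset by (130,150): comb rim centred at (579,117), dental at (720,131), rake at (655,295). The deck runs (256,168)–(352,350).

Run:
```python
from h import *
c=get_calibration("top");s=get_calibration("scene")
f=lambda p:(p[0]/2.28+130,p[1]/2.28+150)
T=dict(comb=[(541,46),(590,40),(617,187),(568,196)],dental=[(704,52),(754,58),(738,208),(683,204)],rake=[(617,222),(667,214),(694,369),(643,377)])
for k,P in T.items():
    Q=np.array([onz(c,f(p),.03)[:2] for p in P]);a=(Q[0]+Q[1]-Q[2]-Q[3])/2;b=(Q[0]+Q[3]-Q[1]-Q[2])/2
    print(k,Q.mean(0).round(4),"len",np.linalg.norm(a).round(4),np.linalg.norm(b).round(4),"yaw",np.arctan2(a[1],a[0]).round(3))
Q=np.array([onz(c,f(p),.01)[:2] for p in [(95,176),(378,155),(386,352),(110,381)]]);print("plate",Q.round(3),Q.mean(0))
for n,a,b in (("red",(289.3,215.4),(353.3,219.6)),("knob",(178.5,278),(462.9,157.5))): print(n,tri(c,a,s,b))
print("clampgrip@.26",onz(c,(142.7,246.7),.265),"clampaxis",onz(c,f((57,293)),.24),"crankaxis@.085",onz(c,f((371,108)),.085))
print("knob top@.31",onz(c,(178.5,278),.32),"red@.126",onz(c,(289.3,215.4),.122))
```

```text
comb [ 0.6163 -0.207 ] len 0.1675 0.055 yaw 0.149
dental [ 0.5987 -0.3624] len 0.1693 0.0582 yaw -0.164
rake [ 0.4195 -0.2842] len 0.1694 0.056 yaw 0.134
plate [[0.561 0.336]
 [0.579 0.017]
 [0.361 0.012]
 [0.335 0.317]] [0.45894233 0.17046827]
red (array([0.58002586, 0.0267888 , 0.1164534 ]), np.float64(0.0005570969321076662))
knob (array([0.45775906, 0.21893668, 0.3105682 ]), np.float64(0.001339529451275652))
clampgrip@.26 [0.51597725 0.30378184 0.265     ] clampaxis [0.45180876 0.28858483 0.24      ] crankaxis@.085 [0.62503454 0.01992802 0.085     ]
knob top@.31 [0.45881572 0.21516708 0.32      ] red@.126 [0.57982971 0.02615108 0.122     ]
```

```bash
cat >> h.py <<'E'
O=np.array([.468,.097]);PSI=.087
def S(x,y): # stand -> world xy
    c,s=np.cos(PSI),np.sin(PSI);return O+np.array([c*x-s*y,s*x+c*y])
def delta(x,y,z,yaw=None,tilt=True):
    """tool-frame shift at present attitude; then rotvec in tool frame to pointing down with tool x at world yaw"""
    s=read_state();R=Rn.from_quat(s["eef_rot"]);t=R.inv().apply(np.array([x,y,z])-s["ee_pos"])
    print("t",round(s["time"],1),"pos",np.round(s["ee_pos"],4),"tool x yaw",np.round(np.arctan2(*R.as_matrix()[[1,0],0]),3),"shift",t.round(4),end=" ")
    if yaw is not None:
        X=np.array([np.cos(yaw),np.sin(yaw),0]);Z=np.array([0,0,-1.]);T=Rn.from_matrix(np.c_[X,np.cross(Z,X),Z])
        print("rot",(R.inv()*T).as_rotvec().round(4),end=" ")
    print("F",np.round(s["ft_force"],1),"w",round(s["width"],4))
E
python3 -c "
from h import *
delta(.616,-.207,.40,.149+np.pi/2)"
```

```text
t 0.1 pos [0.2246 0.5829 0.2408] tool x yaw 1.203 shift [-0.5965  0.6492 -0.1584] rot [-3.000e-04  1.300e-03 -5.168e-01] F [-0.7  0.1  0.1] w 0.0871
```

Call:
step_arm --pt "0 0 -0.04 0 0 0" --pt "0 0 -0.04 0 0 0" --pt "0 0 -0.04 0 0 0" --pt "0 0 -0.04 0 0 0" --gripper 1

```text
time: 0.5
ee_pos: [0.2246, 0.5829, 0.4029]
eef_rot: [0.824, 0.566, -0.0, 0.0]
ft_force: [-0.2, 0.9, 0.4]
width: 0.087
```

Call:
step_arm --pt "-0.03 0.0325 0 0 0 0" --pt "-0.03 0.0325 0 0 0 0" --pt "-0.03 0.0325 0 0 0 0" --pt "-0.03 0.0325 0 0 0 0" --pt "-0.03 0.0325 0 0 0 0" --pt "-0.03 0.0325 0 0 0 0" --pt "-0.03 0.0325 0 0 0 0" --pt "-0.03 0.0325 0 0 0 0" --pt "-0.03 0.0325 0 0 0 0" --pt "-0.03 0.0325 0 0 0 0"

```text
time: 1.5
ee_pos: [0.4205, 0.1845, 0.4014]
eef_rot: [0.824, 0.566, -0.0, -0.0]
ft_force: [-0.2, 0.8, 0.7]
width: 0.087
```

Call:
step_arm --pt "-0.03 0.0325 0 0 0 0" --pt "-0.03 0.0325 0 0 0 0" --pt "-0.03 0.0325 0 0 0 0" --pt "-0.03 0.0325 0 0 0 0" --pt "-0.03 0.0325 0 0 0 0" --pt "-0.03 0.0325 0 0 0 0" --pt "-0.03 0.0325 0 0 0 0" --pt "-0.03 0.0325 0 0 0 0" --pt "-0.03 0.0325 0 0 0 0" --pt "-0.03 0.0325 0 0 0 0"

```text
time: 2.5
ee_pos: [0.6162, -0.2116, 0.401]
eef_rot: [0.824, 0.566, -0.0, -0.0]
ft_force: [0.7, 1.3, 0.2]
width: 0.0869
```

Call:
step_arm --pt "0 0 0.03 0 0 -0.13" --pt "0 0 0.03 0 0 -0.13" --pt "0 0 0.03 0 0 -0.13" --pt "0 0 0.03 0 0 -0.127" --pt "0 0 0.03 0 0 0" --pt "0 0 0 0 0 0"

```text
time: 3.1
ee_pos: [0.6137, -0.2093, 0.2471]
eef_rot: [0.652, 0.758, -0.002, -0.003]
ft_force: [0.9, 0.6, 1.1]
width: 0.0871
```

Run:
```python
from h import *
delta(.616,-.207,.15,.149+np.pi/2)
c=get_calibration("wrist");im=camera("wrist")
s=camera("scene")[:,:,::-1]
np.savez("w1.npz",im=im,**{k:np.array(v) for k,v in c.items()})
print("comb px",proj(c,[.6163,-.207,.03]),"cam pos",-np.array(c["R"]).T@np.array(c["t"]))
a=cv2.resize(im[:,:,::-1],(560,350));b=cv2.resize(s[0:260,130:430],None,fx=.96,fy=.96)
cv2.imwrite("pics/w1.png",np.hstack([cv2.resize(a,(480,300)),cv2.resize(s[0:300,130:430],(300,300))]))
```

```text
t 3.1 pos [ 0.6137 -0.2093  0.2471] tool x yaw 1.72 shift [0.0016 0.0033 0.0971] rot [-0.0066 -0.0031  0.0002] F [0.9 0.6 1.1] w 0.0871
comb px [322.16377417 179.78539292] cam pos [ 0.54335203 -0.21909655  0.39152017]
```

View pics/w1.png

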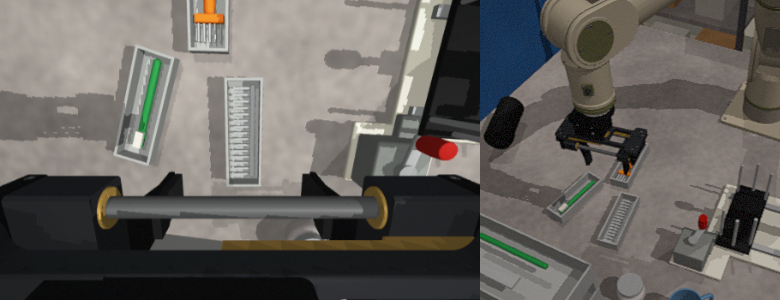

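The wrist view shows the comb tray centred at about (244,132), which is (325,176) full size. The scene half shows the gripper body is long along the jaw direction, 190 mm. That matters next to the stop foot, so the first tray goes in with the tool leaned about 0.23 rad, and the later ones are gripped off-centre.

Run:
```python
from h import *
d=np.load("w1.npz");c={k:d[k] for k in d if k!="im"}
f=lambda p:(p[0]/.75,p[1]/.75)
Q=np.array([onz(c,f(p),.03)[:2] for p in [(227,187),(263,185),(261,77),(225,78)]])
print(Q.round(4),Q.mean(0)); a=Q[1]+Q[0]-Q[2]-Q[3];print(np.linalg.norm(a)/2,np.arctan2(a[1],a[0]))
p=Q.mean(0);delta(p[0],p[1],.028,.149+np.pi/2)
```

```text
[[ 0.7056 -0.2177]
 [ 0.6935 -0.1602]
 [ 0.5278 -0.192 ]
 [ 0.537  -0.2433]] [ 0.61596136 -0.20327358]
0.16961033520015986 0.16995598713055066
t 3.2 pos [ 0.6155 -0.2103  0.252 ] tool x yaw 1.719 shift [0.0069 0.0017 0.224 ] rot [-0.0006 -0.0002 -0.0004] F [ 0.6 -0.1  0.6] w 0.0871
```

Call:
step_arm --pt "0.005 0.001 0.04 0 0 -0.01" --pt "0 0 0.04 0 0 0" --pt "0 0 0.04 0 0 0" --pt "0 0 0.04 0 0 0" --pt "0 0 0.034 0 0 0" --pt "0 0 0.02 0 0 0" --pt "0 0 0.01 0 0 0" --pt "0 0 0 0 0 0" --pt "0 0 0 0 0 0"

```text
time: 4.1
ee_pos: [0.617, -0.2057, 0.0294]
eef_rot: [0.649, 0.761, 0.001, 0.001]
ft_force: [-0.8, -0.2, 0.6]
width: 0.0874
```

Call:
step_arm --pt "0 0 0 0 0 0" --pt "0 0 0 0 0 0" --pt "0 0 0 0 0 0" --pt "0 0 0 0 0 0" --pt "0 0 0 0 0 0" --pt "0 0 0 0 0 0" --gripper 0.3 --grip_force 30

```text
time: 4.7
ee_pos: [0.6158, -0.2053, 0.0277]
eef_rot: [0.649, 0.761, 0.0, 0.0]
ft_force: [-1.0, 0.1, 1.3]
width: 0.0559
```

Call:
step_arm --pt "0 0 -0.02 0 0 0" --pt "0 0 -0.04 0 0 0" --pt "0 0 -0.04 0 0 0" --pt "0 0 -0.04 0 0 0" --pt "0 0 -0.04 0 0 0" --pt "0 0 -0.03 0 0 0" --pt "0 0 0 0 0 0"

```text
time: 5.4
ee_pos: [0.6173, -0.2062, 0.2422]
eef_rot: [0.649, 0.761, 0.002, 0.003]
ft_force: [0.3, 0.0, -1.0]
width: 0.0557
```

```bash
python3 -c "
from h import *
p=S(0,-.0065);print(p);delta(p[0],p[1],.235,PSI+np.pi/2)"
```

```text
[0.46856479 0.09052458]
t 5.4 pos [ 0.6173 -0.2062  0.2422] tool x yaw 1.73 shift [ 0.3165 -0.0999  0.0058] rot [0.0065 0.0021 0.072 ] F [ 0.3  0.  -1. ] w 0.0557
```

Call:
step_arm --pt "0.02 -0.0065 0 0 0 0" --pt "0.04 -0.0125 0 0 0 0" --pt "0.04 -0.0125 0 0 0 0" --pt "0.04 -0.0125 0 0 0 0" --pt "0.04 -0.0125 0 0 0 0" --pt "0.04 -0.0125 0 0 0 0" --pt "0.04 -0.0125 0 0 0 0" --pt "0.036 -0.012 0 0 0 0" --pt "0.02 -0.0065 0 0 0 0" --pt "0 0 0 0 0 0.072" --pt "0 0 0 0 0.115 0" --pt "0 0 0 0 0.115 0"

```text
time: 6.6
ee_pos: [0.4666, 0.0921, 0.2371]
eef_rot: [0.67, 0.733, 0.079, -0.086]
ft_force: [-0.9, -0.7, -1.7]
width: 0.0558
```

Call:
step_arm --pt "0 0 0 0 0 0" --pt "0 0 0 0 0 0"

```text
time: 6.8
ee_pos: [0.4665, 0.0904, 0.2367]
eef_rot: [0.672, 0.732, 0.076, -0.084]
ft_force: [0.5, -1.1, -1.4]
width: 0.0555
```

Run:
```python
from h import *
p=S(0,-.0065);delta(p[0],p[1],.070,PSI+np.pi/2)
s=camera("scene")[:,:,::-1];t=camera("top")[:,:,::-1]
cv2.imwrite("pics/p1.png",np.hstack([cv2.resize(s[100:300,280:520],(480,400)),cv2.resize(t[190:350,130:320],None,fx=1.68,fy=2.5)]))
```

```text
t 6.8 pos [0.4665 0.0904 0.2367] tool x yaw 1.656 shift [-0.0376  0.0023  0.1624] rot [-0.0015 -0.2272 -0.0012] F [ 0.5 -1.1 -1.4] w 0.0555
```

View pics/p1.png

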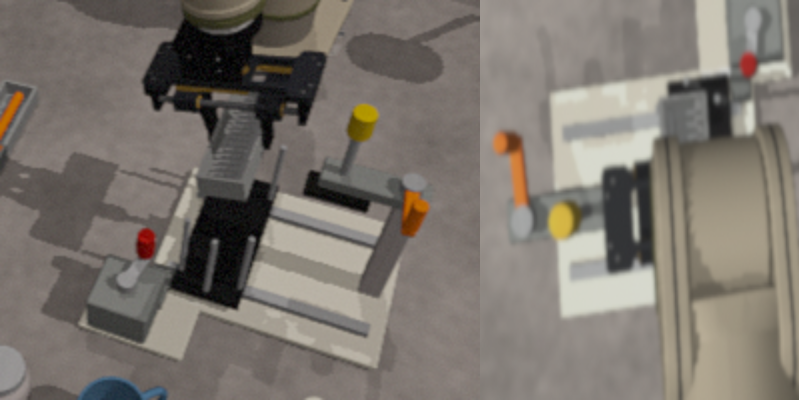

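The tilted comb tray hangs over the deck, with the gripper's end short of the stop foot. I'll go down vertically and watch the force.

Call:
step_arm --pt "-0.0047 0.0012 0.0203 0 0 0" --pt "-0.0047 0.0011 0.0203 0 0 0" --pt "-0.0047 0 0.0203 0 0 0" --pt "-0.0047 0 0.0203 0 0 0" --pt "0 0 0 0 0 0"

```text
time: 7.4
ee_pos: [0.4673, 0.0921, 0.1517]
eef_rot: [0.67, 0.733, 0.075, -0.085]
ft_force: [-0.9, -1.1, -1.2]
width: 0.0559
```

Call:
step_arm --pt "-0.0047 0 0.0203 0 0 0" --pt "-0.0047 0 0.0203 0 0 0" --pt "-0.0047 0 0.0203 0 0 0" --pt "-0.0025 0 0.0105 0 0 0" --pt "0 0 0 0 0 0" --pt "0 0 0 0 0 0"

```text
time: 8.0
ee_pos: [0.4697, 0.0918, 0.0818]
eef_rot: [0.671, 0.733, 0.078, -0.084]
ft_force: [-0.6, -0.2, -0.5]
width: 0.0558
```

Run:
```python
from h import *
p=S(0,-.0065);delta(p[0],p[1],.070,PSI+np.pi/2)
```

```text
t 8.0 pos [0.4697 0.0918 0.0818] tool x yaw 1.659 shift [-0.0039 -0.0012  0.0112] rot [ 0.0005 -0.2302  0.0008] F [-0.6 -0.2 -0.5] w 0.0558
```

Call:
step_arm --pt "-0.0015 0 0.004 0 0 0" --pt "-0.0015 0 0.004 0 0 0" --pt "0 0 0.002 0 0 0" --pt "0 0 0 0 0 0"

```text
time: 8.4
ee_pos: [0.4695, 0.0914, 0.0705]
eef_rot: [0.671, 0.733, 0.078, -0.085]
ft_force: [2.7, 5.2, -3.9]
width: 0.0555
```

Call:
step_arm --pt "-0.0003 0 0.0015 0 0 0" --pt "0 0 0 0 0 0"

```text
time: 8.6
ee_pos: [0.4694, 0.0914, 0.069]
eef_rot: [0.671, 0.733, 0.078, -0.085]
ft_force: [2.4, 5.5, -2.1]
width: 0.0556
```

Call:
step_arm --pt "0.0015 0 0.0003 0 0 0" --pt "0.0015 0 0.0003 0 0 0" --pt "0 0 0 0 0 0"

```text
time: 8.9
ee_pos: [0.4688, 0.0935, 0.0689]
eef_rot: [0.671, 0.732, 0.077, -0.085]
ft_force: [-0.4, -0.7, -1.8]
width: 0.0555
```

Run:
```python
from h import *
p=S(0,-.0065);delta(p[0],p[1],.070,PSI+np.pi/2)
s=camera("scene")[:,:,::-1]
cv2.imwrite("pics/p2.png",cv2.resize(s[130:290,300:500],(800,600)))
```

```text
t 8.9 pos [0.4688 0.0935 0.0689] tool x yaw 1.658 shift [-0.0027 -0.0005 -0.0018] rot [-0.0004 -0.2296 -0.    ] F [-0.4 -0.7 -1.8] w 0.0555
```

View pics/p2.png

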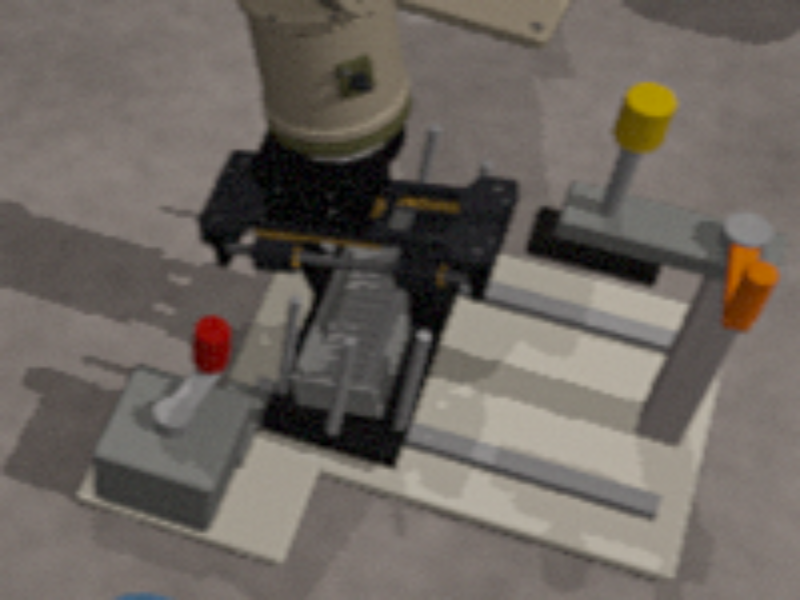

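The tilted tray sits between the pins with the forces relaxed, and the body is clear of the foot. I'll lower it to contact and release with a small opening.

Call:
step_arm --pt "-0.0004 0 0.002 0 0 0" --pt "-0.0003 0 0.0015 0 0 0" --pt "0 0 0 0 0 0"

```text
time: 9.25
ee_pos: [0.4692, 0.0941, 0.067]
eef_rot: [0.671, 0.733, 0.078, -0.085]
ft_force: [-9.7, -1.8, 23.8]
width: 0.0557
```

Call:
step_arm --pt "0 0 0 0 0 0" --pt "0 0 0 0 0 0" --pt "0 0 0 0 0 0" --pt "0 0 0 0 0 0" --gripper 0.74

```text
time: 9.65
ee_pos: [0.4689, 0.0939, 0.0653]
eef_rot: [0.671, 0.732, 0.077, -0.085]
ft_force: [0.7, 0.5, -0.8]
width: 0.064
```

Call:
step_arm --pt "0.0012 0 -0.005 0 0 0" --pt "0 0 0 0 0 0" --pt "0 0 0 0 0 0" --gripper 0.85

```text
time: 9.95
ee_pos: [0.4692, 0.094, 0.0708]
eef_rot: [0.671, 0.732, 0.078, -0.084]
ft_force: [0.4, -0.2, 0.1]
width: 0.0729
```

Call:
step_arm --pt "0.0047 0 -0.0203 0 0 0" --pt "0.0047 0 -0.0203 0 0 0" --pt "0.0047 0 -0.0203 0 0 0" --pt "0.0047 0 -0.0203 0 0 0" --pt "0.0047 0 -0.0203 0 0 0" --pt "0.0047 0 -0.0203 0 0 0" --pt "0.0047 0 -0.0203 0 0 0" --pt "0.0047 0 -0.0203 0 0 0" --pt "0 0 0 0 -0.115 0" --pt "0 0 0 0 -0.115 0" --gripper 1

```text
time: 10.95
ee_pos: [0.4698, 0.0926, 0.2385]
eef_rot: [0.677, 0.736, 0.0, 0.002]
ft_force: [-0.5, 0.4, -0.8]
width: 0.0873
```

Run:
```python
from h import *
# rake: grip off-centre at tray +x 57 mm
delta(.4195,-.2842,.22,.134+np.pi/2)
delta(.4195+.057*np.cos(.134),-.2842+.057*np.sin(.134),.22,.134+np.pi/2)
```

```text
t 10.9 pos [0.4698 0.0926 0.2385] tool x yaw 1.655 shift [-0.3711 -0.082   0.0194] rot [ 0.003   0.0033 -0.0496] F [-0.5  0.4 -0.8] w 0.0873
t 10.9 pos [0.4698 0.0926 0.2385] tool x yaw 1.655 shift [-0.3683 -0.0251  0.0196] rot [ 0.003   0.0033 -0.0496] F [-0.5  0.4 -0.8] w 0.0873
```

Call:
step_arm --pt "-0.037 -0.0025 0 0 0 0" --pt "-0.037 -0.0025 0 0 0 0" --pt "-0.037 -0.0025 0 0 0 0" --pt "-0.037 -0.0025 0 0 0 0" --pt "-0.037 -0.0025 0 0 0 0" --pt "-0.037 -0.0025 0 0 0 0" --pt "-0.037 -0.0025 0 0 0 0" --pt "-0.037 -0.0025 0 0 0 0" --pt "-0.037 -0.0025 0 0 0 0" --pt "-0.036 -0.0025 0.02 0 0 -0.05" --pt "0 0 0 0 0 0" --pt "0 0 0 0 0 0"

```text
time: 12.15
ee_pos: [0.4756, -0.2767, 0.2167]
eef_rot: [0.658, 0.753, -0.001, -0.001]
ft_force: [1.0, -0.8, -0.0]
width: 0.0871
```

Run:
```python
from h import *
delta(.4195+.057*np.cos(.134),-.2842+.057*np.sin(.134),.032,.134+np.pi/2)
c=get_calibration("wrist");im=camera("wrist")
np.savez("w2.npz",im=im,**{k:np.array(v) for k,v in c.items()})
t=camera("top")[:,:,::-1]
a=cv2.resize(im[:,:,::-1],(480,300));b=cv2.resize(t[190:340,170:320],(300,300),interpolation=cv2.INTER_CUBIC)
cv2.imwrite("pics/w2.png",np.hstack([a,b]))
print("rake px",proj(c,[.4195,-.2842,.03])*.75)
```

```text
t 12.2 pos [ 0.4756 -0.2767  0.2167] tool x yaw 1.706 shift [1.000e-04 7.000e-04 1.847e-01] rot [-0.0016 -0.0002  0.0009] F [ 1.  -0.8 -0. ] w 0.0871
rake px [240.77463631  95.40933515]
```

View pics/w2.png

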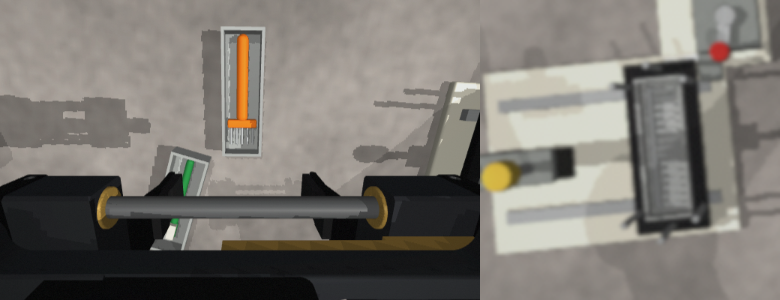

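The comb tray lies flat between the pins. The rake tray is at (242,92), as predicted.

Run:
```python
from h import *
d=np.load("w2.npz");c={k:d[k] for k in d if k!="im"}
Q=np.array([onz(c,np.array(p)/.75,.03)[:2] for p in [(222,156),(261,156),(265,27),(222,28)]])
a=(Q[1]+Q[0]-Q[2]-Q[3])/2;y=np.arctan2(a[1],a[0]);p=Q.mean(0);print(p,np.linalg.norm(a),y)
p=p+.057*np.array([np.cos(y),np.sin(y)]);delta(p[0],p[1],.035,y+np.pi/2)
```

```text
[ 0.4201891  -0.28185275] 0.16889321334821442 0.1201543098679124
t 12.2 pos [ 0.4766 -0.2752  0.2175] tool x yaw 1.709 shift [1.000e-04 1.000e-04 1.825e-01] rot [ 0.0003 -0.0005  0.0178] F [0.4 0.3 0.1] w 0.0874
```

Call:
step_arm --pt "0 0 0.04 0 0 0.015" --pt "0 0 0.04 0 0 0" --pt "0 0 0.04 0 0 0" --pt "0 0 0.03 0 0 0" --pt "0 0 0.02 0 0 0" --pt "0 0 0.0105 0 0 0" --pt "0 0 0 0 0 0" --pt "0 0 0 0 0 0"

```text
time: 13.05
ee_pos: [0.4771, -0.276, 0.0379]
eef_rot: [0.662, 0.749, 0.0, 0.001]
ft_force: [-0.3, -0.2, 0.7]
width: 0.0867
```

Call:
step_arm --pt "0 0 0 0 0 0" --pt "0 0 0 0 0 0" --pt "0 0 0 0 0 0" --pt "0 0 0 0 0 0" --pt "0 0 0 0 0 0" --pt "0 0 0 0 0 0" --gripper 0.3 --grip_force 45

```text
time: 13.65
ee_pos: [0.4763, -0.2763, 0.0369]
eef_rot: [0.663, 0.749, 0.0, 0.0]
ft_force: [-2.0, -0.3, 1.6]
width: 0.0555
```

Call:
step_arm --pt "0 0 -0.01 0 0 0" --pt "0 0 -0.02 0 0 0" --pt "0 0 -0.04 0 0 0" --pt "0 0 -0.04 0 0 0" --pt "0 0 -0.04 0 0 0" --pt "0 0 -0.04 0 0 0" --pt "0 0 -0.02 0 0 0" --pt "0 0 0 0 0 0"

```text
time: 14.45
ee_pos: [0.4771, -0.2771, 0.25]
eef_rot: [0.663, 0.749, 0.001, 0.002]
ft_force: [0.1, -0.3, -2.7]
width: 0.0553
```

```bash
python3 -c "
from h import *
p=S(.057,.0015);delta(p[0],p[1],.235,PSI+np.pi/2)"
```

```text
t 14.4 pos [ 0.4771 -0.2771  0.25  ] tool x yaw 1.693 shift [0.3719 0.0933 0.0149] rot [0.0048 0.0015 0.0347] F [ 0.1 -0.3 -2.7] w 0.0553
```

Call:
step_arm --pt "0.02 0.005 0 0 0 0" --pt "0.039 0.0098 0 0 0 0" --pt "0.039 0.0098 0 0 0 0" --pt "0.039 0.0098 0 0 0 0" --pt "0.039 0.0098 0 0 0 0" --pt "0.039 0.0098 0 0 0 0" --pt "0.039 0.0098 0 0 0 0" --pt "0.039 0.0098 0 0 0 0" --pt "0.039 0.0098 0 0 0 0" --pt "0.03 0.007 0 0 0 0" --pt "0.01 0.0027 0 0 0 0.035" --pt "0 0 0 0 0 0"

```text
time: 15.65
ee_pos: [0.5225, 0.1062, 0.2453]
eef_rot: [0.675, 0.738, -0.001, -0.001]
ft_force: [0.4, 0.2, -1.8]
width: 0.0552
```

Run:
```python
from h import *
p=S(.057,.0015);delta(p[0],p[1],.106,PSI+np.pi/2)
s=camera("scene")[:,:,::-1]
cv2.imwrite("pics/p3.png",cv2.resize(s[110:270,300:500],(640,480)))
```

```text
t 15.7 pos [0.5225 0.1062 0.2453] tool x yaw 1.661 shift [-0.0028  0.0022  0.1393] rot [-0.0023  0.0007  0.0027] F [ 0.4  0.2 -1.8] w 0.0552
```

View pics/p3.png

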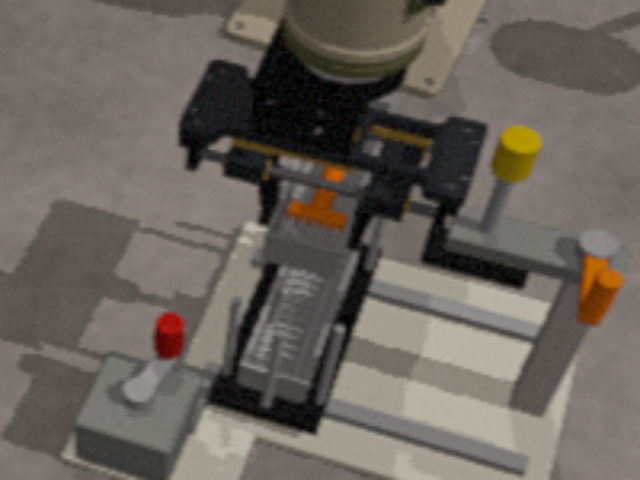

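The rake tray is aligned over the deck, so I'm descending.

Call:
step_arm --pt "-0.0025 0.002 0.02 0 0 0" --pt "0 0 0.025 0 0 0" --pt "0 0 0.025 0 0 0" --pt "0 0 0.02 0 0 0" --pt "0 0 0.02 0 0 0" --pt "0 0 0.014 0 0 0" --pt "0 0 0.008 0 0 0" --pt "0 0 0 0 0 0" --pt "0 0 0 0 0 0"

```text
time: 16.6
ee_pos: [0.5259, 0.1019, 0.1154]
eef_rot: [0.676, 0.737, 0.0, 0.0]
ft_force: [-0.5, 0.2, -2.0]
width: 0.0553
```

Run:
```python
from h import *
p=S(.057,.0015);delta(p[0],p[1],.101,PSI+np.pi/2)
```

```text
t 16.6 pos [0.5259 0.1019 0.1154] tool x yaw 1.658 shift [ 0.0017 -0.0011  0.0144] rot [ 0.0007 -0.0002 -0.0001] F [-0.5  0.2 -2. ] w 0.0553
```

Call:
step_arm --pt "0.001 0 0.006 0 0 0" --pt "0 0 0.004 0 0 0" --pt "0 0 0.002 0 0 0" --pt "0 0 0 0 0 0"

```text
time: 17.0
ee_pos: [0.5253, 0.1031, 0.1025]
eef_rot: [0.676, 0.737, -0.0, -0.0]
ft_force: [-0.9, 0.7, -1.1]
width: 0.0557
```

Call:
step_arm --pt "0 0 0.0015 0 0 0" --pt "0 0 0 0 0 0"

```text
time: 17.2
ee_pos: [0.5255, 0.1031, 0.1019]
eef_rot: [0.676, 0.737, 0.0, -0.0]
ft_force: [-2.6, -0.6, 5.4]
width: 0.0555
```

Contact at the expected height. I'll release, and open just enough.

Call:
step_arm --pt "0 0 0 0 0 0" --pt "0 0 0 0 0 0" --pt "0 0 0 0 0 0" --pt "0 0 0 0 0 0" --gripper 0.78

```text
time: 17.6
ee_pos: [0.5254, 0.1031, 0.1013]
eef_rot: [0.676, 0.737, 0.0, -0.0]
ft_force: [0.4, -0.4, 0.2]
width: 0.0674
```

Call:
step_arm --pt "0 0 -0.01 0 0 0" --pt "0 0 -0.02 0 0 0" --pt "0 0 -0.03 0 0 0" --pt "0 0 -0.04 0 0 0" --pt "0 0 -0.04 0 0 0" --pt "0 0 0 0 0 0"

```text
time: 18.2
ee_pos: [0.5278, 0.1033, 0.2474]
eef_rot: [0.676, 0.737, 0.004, 0.002]
ft_force: [0.9, -0.6, 0.6]
width: 0.0678
```

Run:
```python
from h import *
delta(.5987+.02*np.cos(.164),-.3624-.02*np.sin(.164),.24,-.164+np.pi/2)
im=camera("top");c=get_calibration("top");H=hsv(im)
for b in blobs(cv2.inRange(H,*COL["green"]),15): print("green",cen(b).round(1))
```

```text
t 18.2 pos [0.5278 0.1033 0.2474] tool x yaw 1.657 shift [-0.475   0.0496  0.0065] rot [ 0.0081 -0.004   0.2506] F [ 0.9 -0.6  0.6] w 0.0678
green [435.7  81.1]
green [442.3 213. ]
```

Call:
step_arm --pt "-0.0405 0.0072 0 0 0 0" --pt "-0.0405 0.0072 0 0 0 0" --pt "-0.0405 0.0072 0 0 0 0" --pt "-0.0405 0.0072 0 0 0 0" --pt "-0.0405 0.0072 0 0 0 0" --pt "-0.0405 0.0072 0 0 0 0" --pt "-0.0405 0.0072 0 0 0 0" --pt "-0.0405 0.0072 0 0 0 0" --pt "-0.0405 0.0072 0 0 0 0" --pt "-0.0405 0.0072 0 0 0 0" --pt "-0.0405 0.0072 0 0 0 0" --pt "-0.0405 0.0072 0 0 0 0" --gripper 1

```text
time: 19.45
ee_pos: [0.6538, -0.3748, 0.2399]
eef_rot: [0.676, 0.737, -0.0, -0.001]
ft_force: [-0.2, 0.1, 1.1]
width: 0.0871
```

Call:
step_arm --pt "0 0 0.01 0 0 0.125" --pt "0 0 0.01 0 0 0.125" --pt "0 0 0 0 0 0" --pt "0 0 0 0 0 0"

```text
time: 19.85
ee_pos: [0.6536, -0.3732, 0.2207]
eef_rot: [0.761, 0.649, -0.0, -0.001]
ft_force: [-0.6, 0.3, 0.8]
width: 0.0872
```

Run:
```python
from h import *
delta(.5987+.057*np.cos(.164),-.3624-.057*np.sin(.164),.037,-.164+np.pi/2)
c=get_calibration("wrist");im=camera("wrist")
np.savez("w3.npz",im=im,**{k:np.array(v) for k,v in c.items()})
t=camera("top")[:,:,::-1]
a=cv2.resize(im[:,:,::-1],(480,300));b=cv2.resize(t[190:340,170:320],(300,300),interpolation=cv2.INTER_CUBIC)
cv2.imwrite("pics/w3.png",np.hstack([a,b]))
```

```text
t 19.9 pos [ 0.6536 -0.3732  0.2207] tool x yaw 1.412 shift [0.0016 0.0013 0.1837] rot [-0.0014 -0.0003  0.005 ] F [-0.6  0.3  0.8] w 0.0872
```

View pics/w3.png

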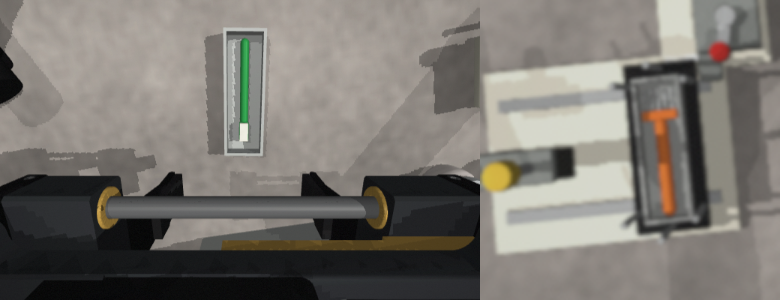

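The rake tray sits squarely on the comb tray. The dental tray is centred at (244,92), upright in view.

Run:
```python
from h import *
d=np.load("w3.npz");c={k:d[k] for k in d if k!="im"}
Q=np.array([onz(c,np.array(p)/.75,.03)[:2] for p in [(222,155),(264,156),(268,28),(223,28)]])
a=(Q[1]+Q[0]-Q[2]-Q[3])/2;y=np.arctan2(a[1],a[0]);p=Q.mean(0);print(p,np.linalg.norm(a),y)
p=p+.057*np.array([np.cos(y),np.sin(y)]);delta(p[0],p[1],.037,y+np.pi/2)
```

```text
[ 0.59913522 -0.35953109] 0.16956874254599485 -0.17593457008861763
t 19.9 pos [ 0.654  -0.3733  0.2218] tool x yaw 1.411 shift [0.0039 0.0005 0.1848] rot [ 0.0005 -0.      0.0165] F [ 0.3 -0.1  0.5] w 0.0871
```

Call:
step_arm --pt "0.003 0 0.04 0 0 0.012" --pt "0 0 0.04 0 0 0" --pt "0 0 0.04 0 0 0" --pt "0 0 0.03 0 0 0" --pt "0 0 0.02 0 0 0" --pt "0 0 0.0135 0 0 0" --pt "0 0 0 0 0 0" --pt "0 0 0 0 0 0"

```text
time: 20.75
ee_pos: [0.6548, -0.3709, 0.0391]
eef_rot: [0.766, 0.643, 0.0, 0.001]
ft_force: [0.7, -0.0, 0.0]
width: 0.0868
```

Call:
step_arm --pt "0 0 0 0 0 0" --pt "0 0 0 0 0 0" --pt "0 0 0 0 0 0" --pt "0 0 0 0 0 0" --pt "0 0 0 0 0 0" --pt "0 0 0 0 0 0" --gripper 0.3 --grip_force 45

```text
time: 21.35
ee_pos: [0.6544, -0.3706, 0.038]
eef_rot: [0.766, 0.643, 0.0, 0.0]
ft_force: [-0.3, 0.2, 1.0]
width: 0.0556
```

Call:
step_arm --pt "0 0 -0.01 0 0 0" --pt "0 0 -0.02 0 0 0" --pt "0 0 -0.04 0 0 0" --pt "0 0 -0.04 0 0 0" --pt "0 0 -0.04 0 0 0" --pt "0 0 -0.04 0 0 0" --pt "0 0 -0.02 0 0 0" --pt "0 0 0 0 0 0"

```text
time: 22.15
ee_pos: [0.655, -0.3716, 0.2523]
eef_rot: [0.766, 0.643, 0.001, 0.003]
ft_force: [0.3, 0.2, -1.1]
width: 0.0555
```

```bash
python3 -c "
from h import *
p=S(.057,.0025);delta(p[0],p[1],.235,PSI+np.pi/2)"
```

```text
t 22.1 pos [ 0.655  -0.3716  0.2523] tool x yaw 1.396 shift [ 0.4461 -0.2113  0.0153] rot [ 0.0053  0.0028 -0.2618] F [ 0.3  0.2 -1.1] w 0.0555
```

Call:
step_arm --pt "0.02 -0.0095 0 0 0 0" --pt "0.04 -0.019 0 0 0 0" --pt "0.04 -0.019 0 0 0 0" --pt "0.04 -0.019 0 0 0 0" --pt "0.04 -0.019 0 0 0 0" --pt "0.04 -0.019 0 0 0 0" --pt "0.04 -0.019 0 0 0 0" --pt "0.04 -0.019 0 0 0 0" --pt "0.04 -0.019 0 0 0 0" --pt "0.04 -0.019 0 0 0 0" --pt "0.04 -0.019 0 0 0 0" --pt "0.026 -0.0118 0 0 0 0"

```text
time: 23.35
ee_pos: [0.5218, 0.1089, 0.2467]
eef_rot: [0.765, 0.644, -0.001, -0.001]
ft_force: [0.4, -0.0, -1.2]
width: 0.0556
```

Call:
step_arm --pt "0 0 0 0 0 -0.131" --pt "0 0 0 0 0 -0.131" --pt "0 0 0.02 0 0 0" --pt "0 0 0 0 0 0" --pt "0 0 0 0 0 0"

```text
time: 23.85
ee_pos: [0.5231, 0.1052, 0.2272]
eef_rot: [0.676, 0.737, -0.001, -0.0]
ft_force: [0.3, 0.1, -1.7]
width: 0.0557
```

```bash
python3 -c "
from h import *
p=S(.057,.0020);delta(p[0],p[1],.133,PSI+np.pi/2)"
```

```text
t 23.9 pos [0.5231 0.1052 0.2272] tool x yaw 1.657 shift [-0.0013  0.0015  0.0942] rot [-0.0018  0.0006 -0.0004] F [ 0.3  0.1 -1.7] w 0.0557
```

Call:
step_arm --pt "-0.001 0.0015 0.02 0 0 0" --pt "0 0 0.025 0 0 0" --pt "0 0 0.02 0 0 0" --pt "0 0 0.015 0 0 0" --pt "0 0 0.008 0 0 0" --pt "0 0 0 0 0 0" --pt "0 0 0 0 0 0"

```text
time: 24.55
ee_pos: [0.5258, 0.1045, 0.1406]
eef_rot: [0.676, 0.737, 0.0, 0.0]
ft_force: [-0.9, -0.3, -1.4]
width: 0.0551
```

Call:
step_arm --pt "0 0 0.002 0 0 0" --pt "0 0 0.0015 0 0 0" --pt "0 0 0 0 0 0"

```text
time: 24.85
ee_pos: [0.5254, 0.1046, 0.1364]
eef_rot: [0.676, 0.737, 0.0, -0.0]
ft_force: [-1.3, 0.5, -0.8]
width: 0.0555
```

Call:
step_arm --pt "0 -0.001 0.0025 0 0 0" --pt "0 0 0.001 0 0 0" --pt "0 0 0 0 0 0"

```text
time: 25.15
ee_pos: [0.5243, 0.1044, 0.1328]
eef_rot: [0.676, 0.737, -0.0, -0.0]
ft_force: [-0.3, 0.3, -0.7]
width: 0.0556
```

Call:
step_arm --pt "0 0 0.001 0 0 0" --pt "0 0 0 0 0 0"

```text
time: 25.35
ee_pos: [0.5244, 0.1044, 0.1327]
eef_rot: [0.676, 0.737, 0.0, -0.0]
ft_force: [-5.7, -1.0, 10.7]
width: 0.0553
```

Contact. I'll release, rise, and check where the crank grip is.

Call:
step_arm --pt "0 0 0 0 0 0" --pt "0 0 0 0 0 0" --pt "0 0 0 0 0 0" --pt "0 0 0 0 0 0" --gripper 0.78

```text
time: 25.75
ee_pos: [0.5244, 0.1044, 0.1317]
eef_rot: [0.676, 0.737, -0.0, 0.0]
ft_force: [-0.1, 0.5, 0.8]
width: 0.0674
```

Call:
step_arm --pt "0 0 -0.01 0 0 0" --pt "0 0 -0.02 0 0 0" --pt "0 0 -0.03 0 0 0" --pt "0 0 -0.03 0 0 0" --pt "-0.04 0 0 0 0 0" --pt "-0.04 0.02 0 0 0 0" --pt "-0.02 0.03 0 0 0 0" --pt "0 0 0 0 0 0"

```text
time: 26.55
ee_pos: [0.585, 0.0057, 0.2221]
eef_rot: [0.677, 0.736, -0.001, 0.001]
ft_force: [-0.2, 0.7, -0.4]
width: 0.068
```

Run:
```python
from h import *
delta(.580,.0265,.112,PSI+np.pi/2)
print("crank axis",S(.15,-.09))
c=get_calibration("wrist");im=camera("wrist");s=camera("scene");cs=get_calibration("scene")
H=hsv(im);b=blobs(cv2.inRange(H,*COL["red"]),15)
r=blobs(cv2.inRange(hsv(s),*COL["red"]),15)
print("wrist",[cen(x) for x in b][:2],"scene",[cen(x) for x in r][:2])
if b and r: print(tri(c,cen(b[0]),cs,cen(r[0])))
a=cv2.resize(im[:,:,::-1],(480,300));b=cv2.resize(s[120:270,290:490,::-1],(400,300),interpolation=cv2.INTER_CUBIC)
cv2.imwrite("pics/c1.png",np.hstack([a,b])[:,:800])
```

```text
t 26.6 pos [0.585  0.0057 0.2221] tool x yaw 1.654 shift [ 0.0215 -0.0034  0.1101] rot [ 0.0009  0.0027 -0.004 ] F [-0.2  0.7 -0.4] w 0.068
crank axis [0.62525281 0.02037393]
wrist [array([348.27001862, 198.54045107])] scene [array([353.14868106, 220.09592326])]
(array([0.58014624, 0.0272706 , 0.11472   ]), np.float64(0.0008231827990764224))
```

View pics/c1.png

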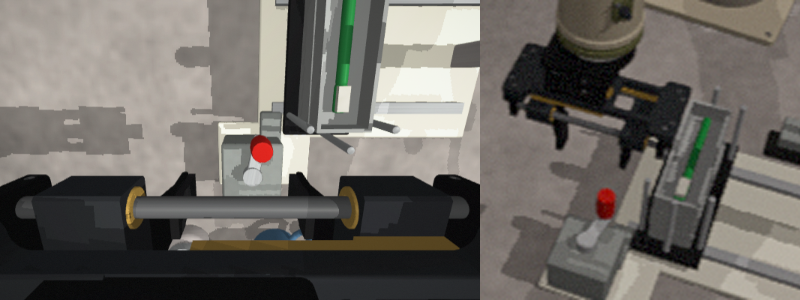

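The three-tray stack is square between the pins. The grip triangulates to (0.580, 0.027), agreeing with the earlier fix. I'll go for the crank grip.

Call:
step_arm --pt "0.0215 -0.003 0 0 0 0" --pt "0 0 0 0 0 0" --pt "0 0 0.02 0 0 0" --pt "0 0 0.03 0 0 0" --pt "0 0 0.03 0 0 0" --pt "0 0 0.02 0 0 0" --pt "0 0 0.01 0 0 0" --pt "0 0 0 0 0 0" --pt "0 0 0 0 0 0" --gripper 0.55

```text
time: 27.55
ee_pos: [0.5785, 0.0305, 0.1129]
eef_rot: [0.676, 0.737, 0.001, 0.0]
ft_force: [0.6, -0.7, 0.2]
width: 0.0477
```

Call:
step_arm --pt "0 0 0 0 0 0" --pt "0 0 0 0 0 0" --pt "0 0 0 0 0 0" --pt "0 0 0 0 0 0" --pt "0 0 0 0 0 0" --gripper 0.1 --grip_force 15

```text
time: 28.05
ee_pos: [0.5784, 0.0293, 0.1123]
eef_rot: [0.676, 0.737, 0.0, 0.001]
ft_force: [0.6, -4.8, 5.2]
width: 0.0235
```

```bash
cat > crank.py <<'E'
from h import *
import sys
# rows along the crank circle (tool axes) from the measured grip position, n rows of step d (clockwise), yaw held
A=S(.15,-.09)
def rows(total,n,A=A,r=.045):
    s=read_state();p=s["ee_pos"][:2]-A;a=np.arctan2(p[1],p[0]);R=Rn.from_quat(s["eef_rot"])
    print("t",s["time"],"angle(stand)",round(a-PSI,3),"radius",np.linalg.norm(p).round(4),"z",s["ee_pos"][2].round(4),"F",s["ft_force"].round(1))
    q=p.copy();out=[]
    for i in range(n):
        b=a-total*(i+1)/n;w=r*np.array([np.cos(b),np.sin(b)]);t=R.inv().apply([*(w-q),0]);q=w;out.append([round(float(t[0]),4),round(float(t[1]),4),0,0,0,0])
    print(out)
if __name__=="__main__": rows(float(sys.argv[1]),int(sys.argv[2]))
E
python3 crank.py 1.2 8
```

```text
t 28.05 angle(stand) 2.867 radius 0.0476 z 0.1123 F [ 0.6 -4.8  5.2]
[[0.0056, 0.0049, 0, 0, 0, 0], [0.0059, 0.0032, 0, 0, 0, 0], [0.0054, 0.0041, 0, 0, 0, 0], [0.0047, 0.0048, 0, 0, 0, 0], [0.0039, 0.0055, 0, 0, 0, 0], [0.0031, 0.006, 0, 0, 0, 0], [0.0021, 0.0064, 0, 0, 0, 0], [0.0012, 0.0066, 0, 0, 0, 0]]
```

Call:
step_arm --pt "0.0056 0.0045 0 0 0 0" --pt "0.0059 0.0034 0 0 0 0" --pt "0.0054 0.0041 0 0 0 0" --pt "0.0047 0.0048 0 0 0 0" --pt "0.0039 0.0055 0 0 0 0" --pt "0.0031 0.006 0 0 0 0" --pt "0.0021 0.0064 0 0 0 0" --pt "0.0012 0.0066 0 0 0 0"

```text
time: 28.85
ee_pos: [0.6162, 0.0661, 0.1122]
eef_rot: [0.676, 0.737, -0.0, -0.001]
ft_force: [-4.2, -3.1, 8.2]
width: 0.0234
```

```bash
python3 crank.py 3.0 12
```

```text
t 28.85 angle(stand) 1.679 radius 0.0466 z 0.1122 F [-4.2 -3.1  8.2]
[[-0.0018, 0.0114, 0, 0, 0, 0], [-0.003, 0.0108, 0, 0, 0, 0], [-0.0055, 0.0098, 0, 0, 0, 0], [-0.0078, 0.0081, 0, 0, 0, 0], [-0.0095, 0.0059, 0, 0, 0, 0], [-0.0107, 0.0034, 0, 0, 0, 0], [-0.0112, 0.0006, 0, 0, 0, 0], [-0.011, -0.0022, 0, 0, 0, 0], [-0.0101, -0.0048, 0, 0, 0, 0], [-0.0086, -0.0072, 0, 0, 0, 0], [-0.0066, -0.0091, 0, 0, 0, 0], [-0.0041, -0.0104, 0, 0, 0, 0]]
```

Call:
step_arm --pt "-0.0012 0.0114 0 0 0 0" --pt "-0.003 0.0108 0 0 0 0" --pt "-0.0055 0.0098 0 0 0 0" --pt "-0.0078 0.0081 0 0 0 0" --pt "-0.0095 0.0059 0 0 0 0" --pt "-0.0107 0.0034 0 0 0 0" --pt "-0.0112 0.0006 0 0 0 0" --pt "-0.011 -0.0022 0 0 0 0" --pt "-0.0101 -0.0048 0 0 0 0" --pt "-0.0086 -0.0072 0 0 0 0" --pt "-0.0066 -0.0091 0 0 0 0" --pt "-0.0041 -0.0104 0 0 0 0"

```text
time: 30.05
ee_pos: [0.6414, -0.0197, 0.1123]
eef_rot: [0.675, 0.738, 0.002, -0.0]
ft_force: [2.5, 4.2, 2.8]
width: 0.0234
```

```bash
python3 crank.py 3.14 12
```

```text
t 30.05 angle(stand) -1.275 radius 0.0432 z 0.1123 F [2.5 4.2 2.8]
[[-0.0036, -0.0111, 0, 0, 0, 0], [0.0012, -0.0117, 0, 0, 0, 0], [0.0041, -0.011, 0, 0, 0, 0], [0.0068, -0.0095, 0, 0, 0, 0], [0.0091, -0.0074, 0, 0, 0, 0], [0.0107, -0.0048, 0, 0, 0, 0], [0.0116, -0.0019, 0, 0, 0, 0], [0.0117, 0.0012, 0, 0, 0, 0], [0.011, 0.0041, 0, 0, 0, 0], [0.0095, 0.0068, 0, 0, 0, 0], [0.0075, 0.0091, 0, 0, 0, 0], [0.0048, 0.0107, 0, 0, 0, 0]]
```

```bash
sed -i 's/^O=.*;/O=np.array([.4668,.0987]);/' h.py; grep PSI= h.py; python3 crank.py 3.6 12
```

```text
O=np.array([.4668,.0987]);PSI=.087
t 30.05 angle(stand) -1.265 radius 0.0452 z 0.1123 F [2.5 4.2 2.8]
[[-0.0019, -0.0134, 0, 0, 0, 0], [0.002, -0.0133, 0, 0, 0, 0], [0.0058, -0.0121, 0, 0, 0, 0], [0.0091, -0.0099, 0, 0, 0, 0], [0.0116, -0.0067, 0, 0, 0, 0], [0.0131, -0.003, 0, 0, 0, 0], [0.0134, 0.001, 0, 0, 0, 0], [0.0125, 0.0049, 0, 0, 0, 0], [0.0105, 0.0084, 0, 0, 0, 0], [0.0075, 0.0111, 0, 0, 0, 0], [0.0039, 0.0129, 0, 0, 0, 0], [-0.0001, 0.0134, 0, 0, 0, 0]]
```

Call:
step_arm --pt "-0.0019 -0.0134 0 0 0 0" --pt "0.002 -0.0133 0 0 0 0" --pt "0.0058 -0.0121 0 0 0 0" --pt "0.0091 -0.0099 0 0 0 0" --pt "0.0116 -0.0067 0 0 0 0" --pt "0.0131 -0.003 0 0 0 0" --pt "0.0134 0.001 0 0 0 0" --pt "0.0125 0.0049 0 0 0 0" --pt "0.0105 0.0084 0 0 0 0" --pt "0.0075 0.0111 0 0 0 0" --pt "0.0039 0.0129 0 0 0 0" --pt "-0.0001 0.0134 0 0 0 0"

```text
time: 31.25
ee_pos: [0.6259, 0.0665, 0.1122]
eef_rot: [0.675, 0.738, 0.0, -0.001]
ft_force: [-5.0, -2.0, 8.4]
width: 0.0238
```

```bash
python3 crank.py 3.6 12
```

```text
t 31.25 angle(stand) 1.442 radius 0.0445 z 0.1122 F [-5.  -2.   8.4]
[[-0.0032, 0.013, 0, 0, 0, 0], [-0.0074, 0.0112, 0, 0, 0, 0], [-0.0104, 0.0086, 0, 0, 0, 0], [-0.0124, 0.0051, 0, 0, 0, 0], [-0.0134, 0.0012, 0, 0, 0, 0], [-0.0132, -0.0028, 0, 0, 0, 0], [-0.0117, -0.0066, 0, 0, 0, 0], [-0.0093, -0.0097, 0, 0, 0, 0], [-0.006, -0.012, 0, 0, 0, 0], [-0.0022, -0.0133, 0, 0, 0, 0], [0.0019, -0.0133, 0, 0, 0, 0], [0.0057, -0.0122, 0, 0, 0, 0]]
```

Call:
step_arm --pt "-0.0032 0.013 0 0 0 0" --pt "-0.0074 0.0112 0 0 0 0" --pt "-0.0104 0.0086 0 0 0 0" --pt "-0.0124 0.0051 0 0 0 0" --pt "-0.0134 0.0012 0 0 0 0" --pt "-0.0132 -0.0028 0 0 0 0" --pt "-0.0117 -0.0066 0 0 0 0" --pt "-0.0093 -0.0097 0 0 0 0" --pt "-0.006 -0.012 0 0 0 0" --pt "-0.0022 -0.0133 0 0 0 0" --pt "0.0019 -0.0133 0 0 0 0" --pt "0.0057 -0.0122 0 0 0 0"

```text
time: 32.45
ee_pos: [0.6034, -0.0192, 0.1124]
eef_rot: [0.676, 0.737, 0.001, 0.001]
ft_force: [5.9, 0.9, -0.5]
width: 0.0234
```

```bash
python3 crank.py 3.6 12
```

```text
t 32.45 angle(stand) -2.121 radius 0.0462 z 0.1124 F [ 5.9  0.9 -0.5]
[[0.0097, -0.0097, 0, 0, 0, 0], [0.0113, -0.0073, 0, 0, 0, 0], [0.013, -0.0036, 0, 0, 0, 0], [0.0134, 0.0004, 0, 0, 0, 0], [0.0127, 0.0044, 0, 0, 0, 0], [0.0109, 0.0079, 0, 0, 0, 0], [0.008, 0.0108, 0, 0, 0, 0], [0.0045, 0.0127, 0, 0, 0, 0], [0.0006, 0.0134, 0, 0, 0, 0], [-0.0034, 0.013, 0, 0, 0, 0], [-0.0071, 0.0114, 0, 0, 0, 0], [-0.0102, 0.0088, 0, 0, 0, 0]]
```

Call:
step_arm --pt "0.0093 -0.0097 0 0 0 0" --pt "0.0113 -0.0073 0 0 0 0" --pt "0.013 -0.0036 0 0 0 0" --pt "0.0134 0.0004 0 0 0 0" --pt "0.0127 0.0044 0 0 0 0" --pt "0.0109 0.0079 0 0 0 0" --pt "0.008 0.0108 0 0 0 0" --pt "0.0045 0.0127 0 0 0 0" --pt "0.0006 0.0134 0 0 0 0" --pt "-0.0034 0.013 0 0 0 0" --pt "-0.0071 0.0114 0 0 0 0" --pt "-0.0102 0.0088 0 0 0 0"

```text
time: 33.65
ee_pos: [0.6586, 0.0496, 0.1121]
eef_rot: [0.675, 0.738, -0.0, -0.001]
ft_force: [-10.0, -0.9, 9.8]
width: 0.0237
```

```bash
python3 crank.py 3.0 10;python3 - <<'E'
from h import *
im=camera("scene");cv2.imwrite("pics/c2.png",cv2.resize(im[120:290,290:510,::-1],(770,595)))
E
```

```text
t 33.65 angle(stand) 0.585 radius 0.0442 z 0.1121 F [-10.   -0.9   9.8]
[[-0.0117, 0.0064, 0, 0, 0, 0], [-0.0133, 0.0018, 0, 0, 0, 0], [-0.0133, -0.0022, 0, 0, 0, 0], [-0.012, -0.006, 0, 0, 0, 0], [-0.0097, -0.0093, 0, 0, 0, 0], [-0.0065, -0.0118, 0, 0, 0, 0], [-0.0027, -0.0132, 0, 0, 0, 0], [0.0013, -0.0134, 0, 0, 0, 0], [0.0052, -0.0124, 0, 0, 0, 0], [0.0086, -0.0103, 0, 0, 0, 0]]
```

View pics/c2.png

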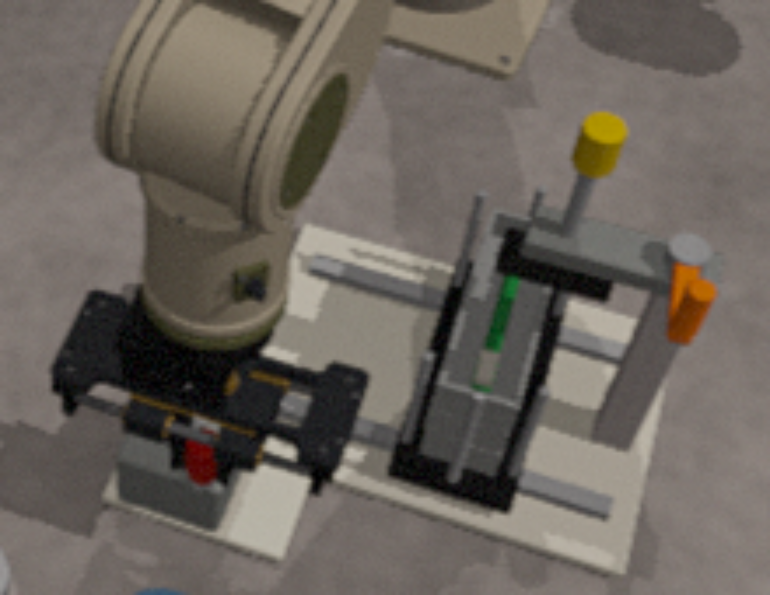

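The sled is about 80% home with the stack intact. 3.6 rad to go: 3.0 at speed, then slowly onto the end stop.

Call:
step_arm --pt "-0.0115 0.006 0 0 0 0" --pt "-0.0133 0.0018 0 0 0 0" --pt "-0.0133 -0.0022 0 0 0 0" --pt "-0.012 -0.006 0 0 0 0" --pt "-0.0097 -0.0093 0 0 0 0" --pt "-0.0065 -0.0118 0 0 0 0" --pt "-0.0027 -0.0132 0 0 0 0" --pt "0.0013 -0.0134 0 0 0 0" --pt "0.0052 -0.0124 0 0 0 0" --pt "0.0086 -0.0103 0 0 0 0"

```text
time: 34.7
ee_pos: [0.5935, -0.0126, 0.1124]
eef_rot: [0.676, 0.737, 0.0, 0.001]
ft_force: [3.6, -3.7, 1.6]
width: 0.0233
```

```bash
python3 crank.py 0.9 8
```

```text
t 34.7 angle(stand) -2.38 radius 0.0462 z 0.1124 F [ 3.6 -3.7  1.6]
[[0.0047, -0.0024, 0, 0, 0, 0], [0.0042, -0.0028, 0, 0, 0, 0], [0.0045, -0.0023, 0, 0, 0, 0], [0.0047, -0.0018, 0, 0, 0, 0], [0.0049, -0.0013, 0, 0, 0, 0], [0.005, -0.0007, 0, 0, 0, 0], [0.0051, -0.0002, 0, 0, 0, 0], [0.005, 0.0004, 0, 0, 0, 0]]
```

Call:
step_arm --pt "0.0043 -0.0024 0 0 0 0" --pt "0.0042 -0.0028 0 0 0 0" --pt "0.0045 -0.0023 0 0 0 0" --pt "0.0047 -0.0018 0 0 0 0" --pt "0.0049 -0.0013 0 0 0 0" --pt "0 0 0 0 0 0"

```text
time: 35.3
ee_pos: [0.5796, 0.01, 0.1122]
eef_rot: [0.676, 0.737, -0.001, -0.001]
ft_force: [-7.9, -3.6, 11.3]
width: 0.0234
```

```bash
python3 crank.py 0.4 8
```

```text
t 35.3 angle(stand) -2.962 radius 0.0461 z 0.1122 F [-7.9 -3.6 11.3]
[[0.0024, 0.0007, 0, 0, 0, 0], [0.0022, -0.0002, 0, 0, 0, 0], [0.0022, -0.0001, 0, 0, 0, 0], [0.0022, -0.0, 0, 0, 0, 0], [0.0022, 0.0001, 0, 0, 0, 0], [0.0022, 0.0002, 0, 0, 0, 0], [0.0022, 0.0003, 0, 0, 0, 0], [0.0022, 0.0004, 0, 0, 0, 0]]
```

Call:
step_arm --pt "0.0022 0 0 0 0 0" --pt "0.0022 0 0 0 0 0" --pt "0 0 0 0 0 0"

```text
time: 35.6
ee_pos: [0.5788, 0.0137, 0.1121]
eef_rot: [0.676, 0.737, -0.001, -0.001]
ft_force: [-10.4, -6.1, 12.9]
width: 0.0236
```

Call:
step_arm --pt "0.002 0 0 0 0 0" --pt "0 0 0 0 0 0"

```text
time: 35.8
ee_pos: [0.5787, 0.0144, 0.1121]
eef_rot: [0.676, 0.737, -0.002, -0.0]
ft_force: [-10.9, -9.2, 11.8]
width: 0.0235
```

```bash
python3 crank.py 0.4 8
```

```text
t 35.8 angle(stand) -3.061 radius 0.046 z 0.1121 F [-10.9  -9.2  11.8]
[[0.0023, 0.0008, 0, 0, 0, 0], [0.0022, -0.0, 0, 0, 0, 0], [0.0022, 0.0001, 0, 0, 0, 0], [0.0022, 0.0002, 0, 0, 0, 0], [0.0022, 0.0003, 0, 0, 0, 0], [0.0022, 0.0004, 0, 0, 0, 0], [0.0022, 0.0005, 0, 0, 0, 0], [0.0022, 0.0006, 0, 0, 0, 0]]
```

Call:
step_arm --pt "0.002 0 0 0 0 0" --pt "0 0 0 0 0 0"

```text
time: 36.0
ee_pos: [0.5787, 0.0149, 0.1121]
eef_rot: [0.677, 0.736, -0.002, 0.0]
ft_force: [-9.2, -13.7, 12.0]
width: 0.0238
```

Call:
step_arm --pt "0.002 0 0 0 0 0" --pt "0 0 0 0 0 0"

```text
time: 36.2
ee_pos: [0.5787, 0.0155, 0.1122]
eef_rot: [0.677, 0.736, -0.003, 0.001]
ft_force: [-8.4, -17.6, 10.4]
width: 0.0238
```

The sled is against its end stop: the crank is at about 18.8 and the force rises with no motion. I'll release and go to the knob.

Call:
step_arm --pt "-0.002 0 0 0 0 0" --pt "0 0 0 0 0 0" --pt "0 0 0 0 0 0" --pt "0 0 0 0 0 0" --gripper 0.5

```text
time: 36.6
ee_pos: [0.5798, 0.02, 0.1115]
eef_rot: [0.675, 0.738, 0.0, -0.0]
ft_force: [0.4, -0.8, 0.3]
width: 0.0415
```

Call:
step_arm --pt "0 0 -0.02 0 0 0" --pt "0 0 -0.03 0 0 0" --pt "0 0 -0.04 0 0 0" --pt "0 0 -0.04 0 0 0" --pt "0 0 -0.04 0 0 0" --pt "0 0 -0.04 0 0 0" --pt "0 0 -0.04 0 0 0" --pt "0 0 -0.02 0 0 0" --pt "0 0 0 0 0 0"

```text
time: 37.5
ee_pos: [0.5808, 0.0194, 0.3847]
eef_rot: [0.675, 0.738, 0.002, 0.001]
ft_force: [0.6, -0.3, 0.1]
width: 0.0434
```

Run:
```python
from h import *
p=S(0,.12);print(p);delta(p[0],p[1],.37,PSI+np.pi/2)
s=camera("scene");t=camera("top");cs,ct=get_calibration("scene"),get_calibration("top")
g=lambda im,k:[cen(x).round(1) for x in blobs(cv2.inRange(hsv(im),*COL[k]),15)]
for k in("yellow","red","orange"): print(k,"scene",g(s,k),"top",g(t,k))
cv2.imwrite("pics/k1.png",np.hstack([cv2.resize(s[120:270,290:490,::-1],(400,300)),cv2.resize(t[190:340,130:330,::-1],(400,300))]))
```

```text
[0.45637317 0.21824615]
t 37.5 pos [0.5808 0.0194 0.3847] tool x yaw 1.659 shift [ 0.209  -0.1065  0.0145] rot [ 0.0046 -0.001   0.0012] F [ 0.6 -0.3  0.1] w 0.0434
yellow scene [array([462.9, 157.9])] top [array([178.5, 277.9])]
red scene [array([348.6, 218.7])] top [array([129.6,  86.1])]
orange scene [array([405.5, 392. ]), array([488. , 209.9])] top [array([152.8, 259.7]), array([142.6, 246.8])]
```

View pics/k1.png

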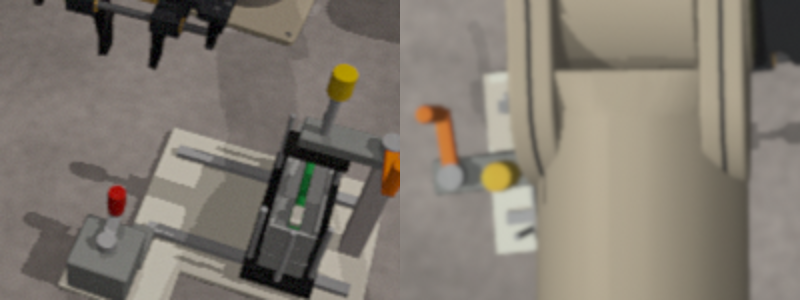

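The sled is home under the stop, the stack is intact, and the crank grip has been left. Moving over the knob with the gripper shut.

Call:
step_arm --pt "0.035 -0.0175 0 0 0 0" --pt "0.035 -0.0175 0 0 0 0" --pt "0.035 -0.0175 0 0 0 0" --pt "0.035 -0.0175 0 0 0 0" --pt "0.035 -0.0175 0 0 0 0" --pt "0.034 -0.018 0 0 0 0" --pt "0 0 0.015 0 0 0" --pt "0 0 0.01 0 0 0" --pt "0 0 0 0 0 0" --pt "0 0 0 0 0 0" --gripper 0

```text
time: 38.6
ee_pos: [0.4569, 0.217, 0.3565]
eef_rot: [0.676, 0.737, -0.0, -0.0]
ft_force: [0.1, 0.4, 0.1]
width: 0.0006
```

Run:
```python
from h import *
delta(.457,.2178,.343,PSI+np.pi/2)
```

```text
t 38.6 pos [0.4569 0.217  0.3565] tool x yaw 1.656 shift [0.0008 0.0002 0.0135] rot [-0.0008  0.0006 -0.0014] F [0.1 0.4 0.1] w 0.0006
```

Call:
step_arm --pt "0 0 0.008 0 0 0" --pt "0 0 0.008 0 0 0" --pt "0 0 0.006 0 0 0" --pt "0 0 0.006 0 0 0" --pt "0 0 0.006 0 0 0" --pt "0 0 0 0 0 0"

```text
time: 39.2
ee_pos: [0.4564, 0.2178, 0.322]
eef_rot: [0.676, 0.737, -0.0, -0.0]
ft_force: [0.0, -0.2, 0.0]
width: 0.0007
```

Call:
step_arm --pt "0 0 0.006 0 0 0" --pt "0 0 0.006 0 0 0" --pt "0 0 0.006 0 0 0" --pt "0 0 0.004 0 0 0" --pt "0 0 0 0 0 0"

```text
time: 39.7
ee_pos: [0.4563, 0.2178, 0.3001]
eef_rot: [0.676, 0.737, -0.001, -0.0]
ft_force: [-0.1, 0.2, -0.1]
width: 0.0003
```

Run:
```python
from h import *
s=camera("scene");t=camera("top")
g=lambda im,k:[(cen(x).round(1),cv2.contourArea(x)) for x in blobs(cv2.inRange(hsv(im),*COL[k]),8)]
print(g(s,"yellow"),g(t,"yellow"))
cv2.imwrite("pics/k2.png",cv2.resize(s[110:260,370:520,::-1],(600,600)))
```

```text
[(array([459.8, 177.2]), 9.0)] []
```

View pics/k2.png

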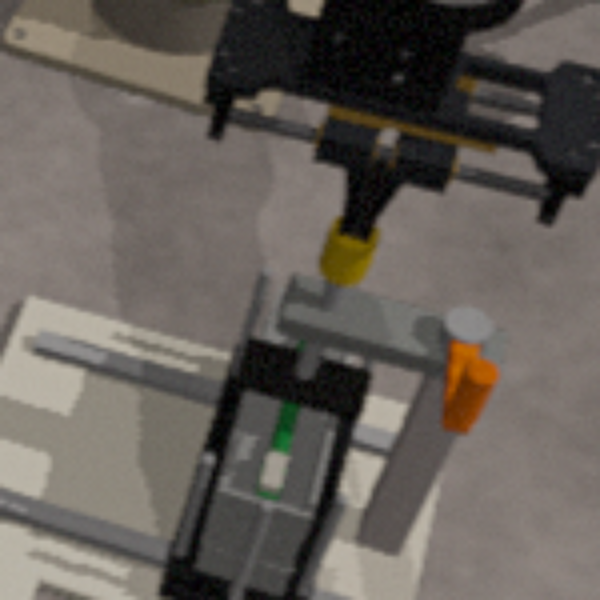

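The knob is going down under the fingertips, and the foot is about 12 mm above the tray. Now fine steps until the force rises.

Call:
step_arm --pt "0 0 0.004 0 0 0" --pt "0 0 0.003 0 0 0" --pt "0 0 0.002 0 0 0" --pt "0 0 0 0 0 0"

```text
time: 40.2
ee_pos: [0.4565, 0.2179, 0.2915]
eef_rot: [0.676, 0.737, -0.0, -0.0]
ft_force: [-0.1, -0.0, -0.1]
width: 0.0005
```

Call:
step_arm --pt "0 0 0.001 0 0 0" --pt "0 0 0.001 0 0 0"

```text
time: 40.4
ee_pos: [0.4565, 0.2179, 0.2898]
eef_rot: [0.676, 0.737, -0.0, -0.0]
ft_force: [-0.5, -1.2, 1.7]
width: 0.0005
```

Call:
step_arm --pt "0 0 0.0007 0 0 0" --pt "0 0 0 0 0 0"

```text
time: 40.6
ee_pos: [0.4566, 0.2179, 0.289]
eef_rot: [0.676, 0.737, -0.0, -0.0]
ft_force: [0.2, -0.4, 0.4]
width: 0.0006
```

Call:
step_arm --pt "0 0 0.0007 0 0 0" --pt "0 0 0 0 0 0"

```text
time: 40.8
ee_pos: [0.4566, 0.2179, 0.2883]
eef_rot: [0.676, 0.737, -0.0, -0.0]
ft_force: [-0.4, 0.7, 0.1]
width: 0.0004
```

Call:
step_arm --pt "0 0 0.0006 0 0 0" --pt "0 0 0 0 0 0"

```text
time: 41.0
ee_pos: [0.4566, 0.2179, 0.2878]
eef_rot: [0.676, 0.737, 0.0, -0.0]
ft_force: [-0.4, -0.3, 1.5]
width: 0.0001
```

Call:
step_arm --pt "0 0 0.0006 0 0 0" --pt "0 0 0 0 0 0"

```text
time: 41.2
ee_pos: [0.4566, 0.218, 0.2874]
eef_rot: [0.676, 0.737, 0.0, -0.0]
ft_force: [-1.8, -0.8, 3.2]
width: 0.0008
```

Call:
step_arm --pt "0 0 0.0005 0 0 0" --pt "0 0 0 0 0 0"

```text
time: 41.4
ee_pos: [0.4567, 0.218, 0.2874]
eef_rot: [0.676, 0.737, 0.0, -0.0]
ft_force: [-3.1, -1.6, 8.2]
width: 0.0003
```

The foot is on the tray: about 8 N with no further travel. I'm backing off and heading for the clamp.

Call:
step_arm --pt "0 0 -0.01 0 0 0" --pt "0 0 -0.03 0 0 0" --pt "0 0 -0.03 0 0 0" --pt "0 0 -0.02 0 0 0" --pt "0 0 0 0 0 0"

```text
time: 41.9
ee_pos: [0.4575, 0.2183, 0.3797]
eef_rot: [0.676, 0.737, 0.002, 0.0]
ft_force: [-0.8, -0.1, 0.0]
width: 0.0006
```

Run:
```python
from h import *
s=camera("scene");t=camera("top");cs,ct=get_calibration("scene"),get_calibration("top")
m=cv2.inRange(hsv(s),(3,150,90),(15,255,255));
print([(cen(x).round(1),cv2.boundingRect(x)) for x in blobs(m,8)])
y=blobs(cv2.inRange(hsv(s),*COL["yellow"]),8);print("knob",[(cen(x),cv2.boundingRect(x)) for x in y], proj(cs,[.457,.2178,.251]))
A=S(0,.195);g=onz(ct,(142.6,246.8),.265);v=g[:2]-A;print("A",A,"g",g,np.linalg.norm(v),np.arctan2(v[1],v[0])-PSI)
a=np.arctan2(v[1],v[0]);G=A+.065*np.array([np.cos(a),np.sin(a)]);print(G)
for z in (.231,.25,.269): print(proj(cs,[*G,z]).round(1))
delta(*G,.36,PSI+np.pi/2);print(read_state()["joint_positions"].round(2))
```

```text
[(array([403.7, 392.4]), (391, 383, 41, 17)), (array([437.3, 323. ]), (426, 312, 20, 20)), (array([485.7, 208.8]), (481, 195, 14, 23)), (array([617.6, 233.2]), (613, 211, 27, 61))]
knob [(array([457.52610442, 172.57028112]), (452, 167, 11, 17))] [455.67516978 175.41880698]
A [0.44985639 0.29296249] g [0.51578617 0.30397472 0.265     ] 0.06684313140071678 0.07850183568762178
[0.51396822 0.30367106]
[485.1 212.6]
[487.6 207.3]
[490.3 201.9]
t 42.0 pos [0.4567 0.218  0.3767] tool x yaw 1.658 shift [0.0804 0.0645 0.0167] rot [ 0.0004 -0.0003  0.0002] F [ 0.8 -0.7 -0.9] w 0.0005
[-1.02  0.01  0.5   1.56 -0.    1.58  1.13]
```

Call:
step_arm --pt "0.027 0.0215 0 0 0 0" --pt "0.027 0.0215 0 0 0 0" --pt "0.0265 0.0215 0 0 0 0" --pt "0 0 0.02 0 0 0" --pt "0 0 0.03 0 0 0" --pt "0 0 0.03 0 0 0" --pt "0 0 0.02 0 0 0" --pt "0 0 0.013 0 0 0" --pt "0 0 0 0 0 0" --pt "0 0 0 0 0 0" --gripper 0.5

```text
time: 43.0
ee_pos: [0.514, 0.3038, 0.2642]
eef_rot: [0.676, 0.737, 0.0, 0.0]
ft_force: [0.4, 0.9, -0.0]
width: 0.0432
```

Run:
```python
from h import *
delta(.514,.3037,.257)
```

```text
t 43.0 pos [0.514  0.3038 0.2642] tool x yaw 1.658 shift [-0.0001 -0.      0.0072] F [ 0.4  0.9 -0. ] w 0.0432
```

Call:
step_arm --pt "0 0 0.006 0 0 0" --pt "0 0 0 0 0 0"

```text
time: 43.2
ee_pos: [0.5139, 0.3038, 0.2577]
eef_rot: [0.676, 0.737, 0.0, -0.0]
ft_force: [-0.2, 0.9, -0.8]
width: 0.0429
```

Call:
step_arm --pt "0 0 0 0 0 0" --pt "0 0 0 0 0 0" --pt "0 0 0 0 0 0" --pt "0 0 0 0 0 0" --pt "0 0 0 0 0 0" --gripper 0 --grip_force 15

```text
time: 43.7
ee_pos: [0.5139, 0.3039, 0.2578]
eef_rot: [0.676, 0.737, 0.0, -0.0]
ft_force: [1.4, 0.2, 0.5]
width: 0.0174
```

```bash
cat > clamp.py <<'E'
from h import *; import crank
crank.rows(-1.40,12,S(0,.195),.065)
E
python3 clamp.py
```

```text
t 43.7 angle(stand) 0.082 radius 0.065 z 0.2578 F [1.4 0.2 0.5]
[[0.0075, -0.0011, 0, 0, 0, 0], [0.0073, -0.0019, 0, 0, 0, 0], [0.0071, -0.0028, 0, 0, 0, 0], [0.0067, -0.0036, 0, 0, 0, 0], [0.0062, -0.0043, 0, 0, 0, 0], [0.0057, -0.005, 0, 0, 0, 0], [0.0051, -0.0056, 0, 0, 0, 0], [0.0044, -0.0062, 0, 0, 0, 0], [0.0036, -0.0067, 0, 0, 0, 0], [0.0028, -0.007, 0, 0, 0, 0], [0.002, -0.0073, 0, 0, 0, 0], [0.0011, -0.0075, 0, 0, 0, 0]]
```

Gripped at 17.4 mm with the radius exact. Swinging.

Call:
step_arm --pt "0.0075 -0.0011 0 0 0 0" --pt "0.0073 -0.0019 0 0 0 0" --pt "0.0071 -0.0028 0 0 0 0" --pt "0.0067 -0.0036 0 0 0 0" --pt "0.0062 -0.0043 0 0 0 0" --pt "0.0057 -0.005 0 0 0 0" --pt "0.0051 -0.0056 0 0 0 0" --pt "0.0044 -0.0062 0 0 0 0" --pt "0.0036 -0.0067 0 0 0 0" --pt "0.0028 -0.007 0 0 0 0" --pt "0.002 -0.0073 0 0 0 0" --pt "0.0011 -0.0075 0 0 0 0"

```text
time: 44.9
ee_pos: [0.4509, 0.3576, 0.2582]
eef_rot: [0.676, 0.737, 0.001, 0.001]
ft_force: [5.1, -0.7, 0.5]
width: 0.0176
```

Call:
step_arm --pt "0 -0.002 0 0 0 0" --pt "0 -0.002 0 0 0 0" --pt "0 0 0 0 0 0"

```text
time: 45.2
ee_pos: [0.4463, 0.3577, 0.2581]
eef_rot: [0.676, 0.737, 0.001, 0.0]
ft_force: [3.6, -0.4, 3.8]
width: 0.0178
```

```bash
python3 clamp.py
```

```text
t 45.2 angle(stand) 1.539 radius 0.0649 z 0.2581 F [ 3.6 -0.4  3.8]
[[-0.0, -0.0076, 0, 0, 0, 0], [-0.0011, -0.0075, 0, 0, 0, 0], [-0.0019, -0.0073, 0, 0, 0, 0], [-0.0028, -0.007, 0, 0, 0, 0], [-0.0036, -0.0067, 0, 0, 0, 0], [-0.0043, -0.0062, 0, 0, 0, 0], [-0.005, -0.0057, 0, 0, 0, 0], [-0.0057, -0.005, 0, 0, 0, 0], [-0.0062, -0.0043, 0, 0, 0, 0], [-0.0067, -0.0036, 0, 0, 0, 0], [-0.007, -0.0028, 0, 0, 0, 0], [-0.0073, -0.002, 0, 0, 0, 0]]
```

Call:
step_arm --pt "0 -0.002 0 0 0 0" --pt "0 0 0 0 0 0"

```text
time: 45.4
ee_pos: [0.444, 0.3577, 0.2581]
eef_rot: [0.676, 0.737, 0.001, -0.0]
ft_force: [4.2, 0.3, 3.4]
width: 0.0175
```

Call:
step_arm --pt "0 -0.002 0 0 0 0" --pt "0 0 0 0 0 0"

```text
time: 45.6
ee_pos: [0.4418, 0.3576, 0.2581]
eef_rot: [0.675, 0.737, 0.0, -0.0]
ft_force: [3.0, 1.9, 5.3]
width: 0.0174
```

Call:
step_arm --pt "0 -0.002 0 0 0 0" --pt "0 0 0 0 0 0"

```text
time: 45.8
ee_pos: [0.4401, 0.3575, 0.258]
eef_rot: [0.676, 0.737, 0.001, -0.0]
ft_force: [5.7, 3.3, 5.9]
width: 0.0174
```

Call:
step_arm --pt "0 -0.002 0 0 0 0" --pt "0 0 0 0 0 0"

```text
time: 46.0
ee_pos: [0.4397, 0.3574, 0.2582]
eef_rot: [0.676, 0.737, 0.002, 0.001]
ft_force: [13.6, 5.9, -0.1]
width: 0.0173
```

Call:
step_arm --pt "0 -0.002 0 0 0 0" --pt "0 0 0 0 0 0"

```text
time: 46.2
ee_pos: [0.4388, 0.3573, 0.2583]
eef_rot: [0.676, 0.737, 0.003, 0.001]
ft_force: [17.8, 7.4, -3.0]
width: 0.0175
```

Run:
```python
from h import *
delta(.444,.3577,.258)
c=get_calibration("wrist");im=camera("wrist")
A=S(0,.195);print("A px",proj(c,[*A,.235]),"G px",proj(c,[*S(0,.26),.269]))
s=camera("scene")
cv2.imwrite("pics/l1.png",np.hstack([cv2.resize(im[:,:,::-1],(480,300)),cv2.resize(s[130:280,400:550,::-1],(300,300))]))
```

```text
t 46.2 pos [0.4388 0.3573 0.2583] tool x yaw 1.657 shift [-0.      0.0052  0.0003] F [17.8  7.4 -3. ] w 0.0175
A px [205.49855369 252.27732192] G px [319.42411356 283.45608242]
```

View pics/l1.png

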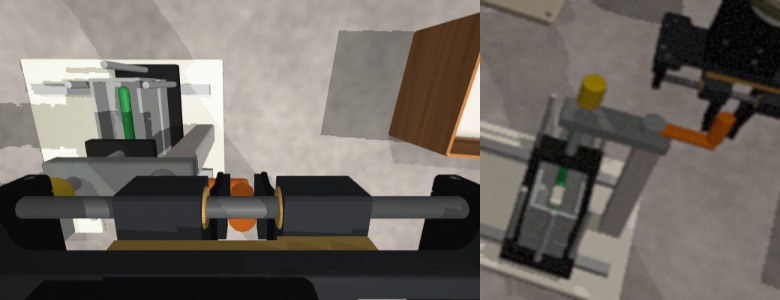

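The force rose to 18 N with no motion, so the lever is at its end stop, pointing along +y in the scene half. I'll release and retreat upward.

Call:
step_arm --pt "0 0 0 0 0 0" --pt "0 0 0 0 0 0" --pt "0 0 0 0 0 0" --pt "0 0 0 0 0 0" --gripper 0.45

```text
time: 46.7
ee_pos: [0.4353, 0.3565, 0.2572]
eef_rot: [0.675, 0.737, -0.001, -0.0]
ft_force: [-0.5, -0.1, 0.1]
width: 0.0369
```

Call:
step_arm --pt "0 0 -0.02 0 0 0" --pt "0 0 -0.03 0 0 0" --pt "0 0 -0.04 0 0 0" --pt "0 0 -0.04 0 0 0" --pt "0.03 0 0 0 0 0" --pt "0.04 0 0 0 0 0" --pt "0.04 0 0 0 0 0" --pt "0.04 0 0 0 0 0" --pt "0.04 0 0 0 0 0" --pt "0.04 0 0 0 0 0" --pt "0 0 0 0 0 0"

```text
time: 47.8
ee_pos: [0.4125, 0.5909, 0.3831]
eef_rot: [0.673, 0.739, -0.003, -0.0]
ft_force: [-0.2, 0.0, -1.2]
width: 0.0393
```

Run:
```python
from h import *
print(read_state()["ee_pos"],read_state()["time"])
s=camera("scene");t=camera("top");cs,ct=get_calibration("scene"),get_calibration("top")
A=S(0,.195)
for n,im,c in(("s",s,cs),("t",t,ct)):
    print(n,[(cen(x).round(1),cv2.boundingRect(x)) for x in blobs(cv2.inRange(hsv(im),(3,150,90),(15,255,255)),8)],proj(c,[*S(0,.26),.25]).round(1))
    print(" yellow",[cen(x).round(1) for x in blobs(cv2.inRange(hsv(im),*COL["yellow"]),8)],proj(c,[*S(0,.12),.251]).round(1))
cv2.imwrite("pics/f1.png",np.hstack([cv2.resize(s[120:290,320:520,::-1],(400,340)),cv2.resize(t[100:340,100:340,::-1],(340,340))]))
```

```text
[0.41247091 0.59090723 0.38308403] 47.8
s [(array([510.7, 196. ]), (491, 186, 36, 19)), (array([404.1, 392.3]), (391, 383, 41, 17)), (array([438.3, 322.6]), (427, 312, 19, 19)), (array([617.5, 232.8]), (613, 211, 27, 61)), (array([35.5, 87.2]), (32, 83, 11, 11))] [520.2 192.9]
 yellow [array([457.1, 171. ])] [455.9 175.3]
t [(array([128.6, 280.3]), (110, 276, 38, 11)), (array([179.2, 161.1]), (172, 157, 15, 10)), (array([132.7,  98. ]), (127, 93, 18, 10))] [118.1 283.5]
 yellow [array([186.5, 275.6])] [188.4 276. ]
```

View pics/f1.png

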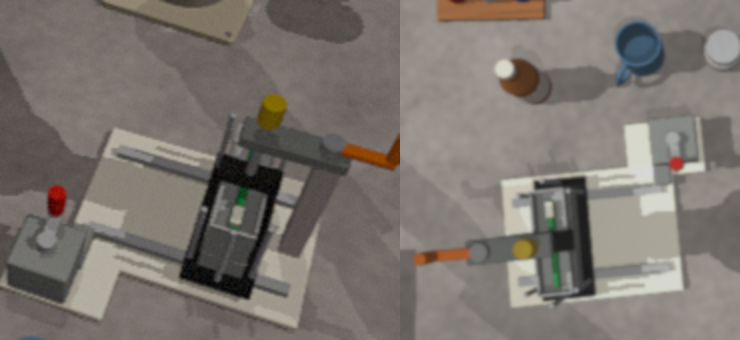

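Run:
```python
from h import *
cs,ct=get_calibration("scene"),get_calibration("top")
print("knob",tri(ct,(186.5,275.6),cs,(457.1,171.)))
f=lambda p:(p[0]*240/340+100-400*240/340,p[1]*240/340+100)
g=onz(ct,f((420,259)),.265);A=onz(ct,f((479,253)),.245);v=(g-A)[:2];print("clamp",g,A,np.linalg.norm(v),np.arctan2(v[1],v[0])-PSI, g[:2]-S(0,.195))
w=(g[:2]-S(0,.195));print(np.arctan2(w[1],w[0])-PSI)
s=camera("scene");t=camera("top")
r=[b for b in map(cen,blobs(cv2.inRange(hsv(t),*COL["red"]),8)) if b[0]>200];q=[cen(x) for x in blobs(cv2.inRange(hsv(s),*COL["red"]),15)]
X,e=tri(ct,r[0],cs,q[0]);u=X[:2]-S(.15,-.09);print("red",X,e,np.arctan2(u[1],u[0])-PSI)
```

```text
knob (array([0.458505  , 0.21733152, 0.26720397]), np.float64(0.0005307849358497636))
clamp [0.44713103 0.35833818 0.265     ] [0.45205415 0.28513867 0.245     ] 0.073364871899119 1.5509513072871737 [-0.00272536  0.06537569]
1.5254598788890161
red [0.58052777 0.0146484  0.11432305] 0.0005581128595874206 -3.059615719253772
```

The crank is still home at −3.06, i.e. 18.77. The clamp reads 1.53–1.55 within pixel noise, so I'll confirm it with a gentle fingertip push against the end stop.

Run:
```python
from h import *
p=S(.032,.262);delta(*p,.38,PSI+np.pi/2)
s=camera("scene");m=cv2.inRange(hsv(s),(18,90,50),(35,255,255))
print("knob bbox",[cv2.boundingRect(b) for b in blobs(m,30)])
```

```text
t 48.0 pos [0.4165 0.5847 0.3882] tool x yaw 1.657 shift [-0.2265  0.0401  0.0082] rot [ 0.0005  0.0001 -0.0011] F [ 0.1 -0.8  0.6] w 0.039
knob bbox [(448, 167, 16, 18)]
```

Call:
step_arm --pt "-0.038 0.0067 0 0 0 0" --pt "-0.038 0.0067 0 0 0 0" --pt "-0.038 0.0067 0 0 0 0" --pt "-0.038 0.0067 0 0 0 0" --pt "-0.038 0.0067 0 0 0 0" --pt "-0.0365 0.0066 0 0 0 0" --pt "0 0 0.04 0 0 0" --pt "0 0 0.04 0 0 0" --pt "0 0 0.03 0 0 0" --pt "0 0 0.02 0 0 0" --pt "0 0 0 0 0 0" --pt "0 0 0 0 0 0" --gripper 0

```text
time: 49.25
ee_pos: [0.4758, 0.3631, 0.2592]
eef_rot: [0.676, 0.737, 0.001, -0.0]
ft_force: [0.3, 0.9, 1.1]
width: 0.0006
```

Call:
step_arm --pt "0 -0.004 0 0 0 0" --pt "0 -0.003 0 0 0 0" --pt "0 -0.003 0 0 0 0" --pt "0 0 0 0 0 0"

```text
time: 49.65
ee_pos: [0.4672, 0.3631, 0.2592]
eef_rot: [0.676, 0.737, 0.003, 0.001]
ft_force: [7.2, 2.7, 1.2]
width: 0.0008
```

Call:
step_arm --pt "0 -0.002 0 0 0 0" --pt "0 -0.002 0 0 0 0" --pt "0 0 0 0 0 0"

```text
time: 49.95
ee_pos: [0.4665, 0.3629, 0.2595]
eef_rot: [0.676, 0.736, 0.005, 0.003]
ft_force: [24.2, 8.1, -7.6]
width: 0.0006
```

The lever is hard against its end stop: 24 N with no motion. I'll retreat and hand in.

Call:
step_arm --pt "0 0.01 0 0 0 0" --pt "0 0.01 0 0 0 0" --pt "0 0 -0.03 0 0 0" --pt "0 0 -0.04 0 0 0" --pt "0 0 -0.04 0 0 0" --pt "0.04 0 -0.02 0 0 0" --pt "0.04 0 0 0 0 0" --pt "0.04 0 0 0 0 0" --pt "0.04 0 0 0 0 0" --pt "0.03 0 0 0 0 0" --pt "0 0 0 0 0 0" --pt "0 0 0 0 0 0"

```text
time: 51.15
ee_pos: [0.465, 0.5538, 0.3868]
eef_rot: [0.675, 0.738, -0.001, 0.0]
ft_force: [-0.1, -1.5, 0.6]
width: 0.0002
```

Run:
```python
from h import *
delta(.4,.5,.4)
s=camera("scene");t=camera("top")
print("knob",[cv2.boundingRect(b) for b in blobs(cv2.inRange(hsv(s),(18,90,50),(35,255,255)),30)],"orange",[(cen(x).round(1),cv2.boundingRect(x)) for x in blobs(cv2.inRange(hsv(t),(3,150,90),(15,255,255)),8)][:1],
 "red",[cen(x).round(1) for x in blobs(cv2.inRange(hsv(s),*COL["red"]),15)],"green top",[cen(x).round(1) for x in blobs(cv2.inRange(hsv(t),*COL["green"]),10)])
print(close_job())
```

```text
t 51.1 pos [0.465  0.5538 0.3868] tool x yaw 1.659 shift [-0.0479 -0.0695 -0.0131] F [-0.1 -1.5  0.6] w 0.0002
knob [(449, 167, 15, 18)] orange [(array([128.5, 280.3]), (110, 276, 38, 11))] red [array([348.7, 218.2])] green top [array([435.7,  81.1]), array([209.7, 290.7]), array([207. , 258.5])]
the job is handed in; nothing more can be done
None
```

I stacked the three trays present (comb, then rake, then dental; there was no slicker) between the guide pins. I then wound the sled home, lowered the stop onto the top tray and swung the clamp lever round to lock. The job was handed in at about 51 s of the 208 s allowed, and no verdict came back.

**Last checks:**
- **Sled:** the crank reads about 18.77 rad against 18.75 for home, and it pushed up to 18 N against the end stop without moving.
- **Stop:** the foot touched the top tray at about 8 N with no further travel. Afterwards the outline of the knob still matched the height expected for three trays.
- **Clamp:** a fingertip push of 24 N did not move the lever off its end stop.
- **Bystanders:** I did not touch the mug, bottle or tin, and they looked in place in the last top view.

**Checks that disagreed:**
- The last triangulation of the knob came out about 16 mm high. I put that down to shading on the knob, because the outline and the fingertip contact height both agreed with the stop resting on the tray.
- One pixel reading put the clamp at 1.525 rad instead of 1.55, which is within a pixel's error.

I viewed 15 pictures, one over the budget of 14.

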